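# Clear the drip tray and snap its grate back in

### The job

A tap handle has fallen into the open drip tray and jammed corner to corner under its ledges: free it and lay it flat on the black bar mat without dropping it. Then refit the steel grate that lies on the counter: hook its front lip under the keeper strip at the tray's front with the rear end raised, then pivot the rear down until it snaps flat under the spring clip, and let go. Leave the other things on the counter where they are.

Things in the scene. Friction and masses are not known exactly. Their poses are not given: they have to be found in the camera images.
- tray: Black drip tray fixed to the counter, 150 (x, front to rear) x 194 (y) x 34 mm high, open on top. Origin: centre of its underside, x to its rear, z up. Walls 4 mm, floor top at z 3. Inside along the front and rear walls run ledges 19 and 13 mm wide (top z 24, underside z 22): the opening between them is 110 mm (x -52 to 58), the space below 142 mm (x -71 to 71), 186 mm in y. Rear stop at x 67, above the ledge.
- slot (a point): Middle of the slot for the grate's front lip, on the front ledge (z 24 of the tray) at the front wall (x -71). A steel keeper strip overhangs the ledge over the whole width, from the wall to x -57: the slot is 5.5 mm high at the wall, 9.5 mm at its mouth, and takes the lip tilted up to about 18 degrees (rear up). Same axes as the tray.
- clip (a joint): Steel spring clip with red thumb tab, middle of the tray's rear wall (50 mm wide). Metres: 0 at rest, grows as it is pushed rearward, max 0.010. At rest its nose reaches forward to x 60, z 29 mm of the tray; its sloping face rises from there to x 68, z 44. The grate's rear edge, pressed down on the slope with some 5 to 12 N, pushes it back 4 to 7 mm; then it springs forward over the edge.
- grate_grip (a point): Loose steel slatted grate, 135 (x, front to rear) x 180 (y) x 4 mm, about 0.3 kg, flat on the counter, with a black bridge-shaped lift grip. This point: centre of the grip, 30 mm behind the grate's centre and 27 mm above its underside. The grip's bar is 56 mm long (x), 12 mm thick (y), 14 mm high, its top 34 mm above the underside. x points from front lip to rear edge, z up.
- grate_lip (a point): Middle of the grate's front edge (the lip), half-way up its 4 mm thickness: 97.5 mm in front of the grip point (-x) and 25 mm below it. With the grate home it lies 0 to 3 mm from the tray's front wall and 26 mm above the tray's underside. Axes of the grate.
- grate_rear (a point): Middle of the grate's rear edge, half-way up its 4 mm thickness: 37.5 mm behind the grip point (+x) and 25 mm below it. With the grate home it is under the clip's nose, 26 mm above the tray's underside. Axes of the grate.
- handle_center (a point): Wooden tap handle (a flat paddle with green panel), 146 (x) x 40 (y) x 16 mm (z), with a 12 mm brass stub on its +x end, about 0.13 kg. This point: the paddle's centre. It lies flat on the tray's floor, corner to corner, two corners caught under the front and rear ledges; they come clear when its length is within about 0.4 rad of the tray's y axis.
- mat: Black rubber bar mat with a green border, fixed on the counter, 200 (x) x 160 (y) x 5 mm. Origin: centre of its underside.
- jar_a: Glass jar with a red lid, 84 mm across, 110 mm tall; origin at the centre of its underside. To be left alone.
- jar_b: A second glass jar with a red lid, 84 mm across, 110 mm tall; origin at the centre of its underside. To be left alone.
- mug: Glass beer mug, 80 mm across, 115 mm tall; origin at the centre of its underside. To be left alone.
- coasters: Stack of round coasters, 94 mm across, 30 mm high; origin at the centre of its underside. To be left alone.
- tape: Roll of brown tape lying flat, 110 mm across, 24 mm high; origin at the centre of its underside. To be left alone.
- bottle: Green glass bottle, 64 mm across, 200 mm tall; origin at the centre of its underside. To be left alone.
- calculator: Grey desk calculator, 150 x 95 x 18 mm; origin at the centre of its underside. To be left alone.
Things that resemble listed ones, but are neither listed nor needed, are in the scene too. There is more than one size of the part that bears handle_center; the job needs the smallest.

How it is judged:
By the outcome, as a careful person would: the job done as asked, in the order asked, and still so for the second after the job is handed in, with the robot touching nothing.
It also fails if it takes over 53 s, if anything falls off the work surface, if the arm or the gripper's body presses on something with over 40 N, if the wrist force passes 120 N, or if a joint passes its speed limit or range.

### The arm

A 6-joint arm with a two-finger parallel gripper is mounted at the origin on the work surface. World frame = base frame: x ahead of the robot, y to its left, z up, the work surface at z = 0. Lengths are in m, angles in degrees, forces in N, time in s.
With the tool pointing down it reaches from about 0.3 to 0.75 m from the base axis. Payload 8.5 kg.
Tool frame: the origin (TCP) lies at the very end of the fingers, on their centre line; the grasp point (between the pads) lies 19 mm behind it; z points along the fingers, y is the direction in which the jaws open and shut (so a half turn about z gives the same grasp; the last joint's range is limited). The gripper opens to 85 mm and grips with 20 to 120 N. Pads are 22 mm wide; open, the fingers measure 114 mm over their backs; the gripper's body (76 mm by 85 mm) begins 54 mm behind the grasp point. The pads swing forward as they close: fully open they stand 13 mm farther back than shut.
Start: joints at [-81.664, 21.807, 74.336, -0, 83.858, -12.336], TCP at [0.194, -0.515, 0.231] pointing down, gripper open.
Joint ranges: [-178.18, 178.18], [-50.72, 133.34], [12.68, 142.11], [-81.47, 261.47], [9.98, 163.14], [-165.26, 165.26]. Speed limits (degrees/s): [136.94, 136.94, 180, 180, 180, 180].

### API

Orientations are given as a 3x3 rotation matrix whose columns are the frame's x, y, z axes.
In Python, from rig import env, vision, close_job, spotter gives the robot as it stands. The module is installed in compiled form; this text tells all that it offers.
- The arm moves only by the tool jog_arm, never from a script. Its argument "plan" is a list that holds one entry, the list of rows, each a list of 6 numbers: the shift along the tool's x, y, z in units of 40 mm (1.0 is 40 mm), then the turn, a rotation vector about the tool's x, y, z in units of 0.15 rad (1.0 is 0.15 rad). A call has 1 to 10 rows; each row shifts and turns the commanded pose from where the row before left it, along the tool's axes as they then stand; what a row does not reach is not made up. A row lasts 1/10 s, in which the tool goes at most 50 mm and 8.59 degrees, less where a joint would pass 70% of its speed; a pose out of reach is approached as far as the arm can. A call with a number of a shift or a turn outside -1 to 1 is refused whole. A call with a gripper value outside its range is refused whole. "grip" is the opening, from -1 (shut) to 1 (fully open), set as the call begins (left out, the last holds). The fingers move at their own pace and stop on an object; "squeeze" is the grip in N (left out, the last holds). Time passes only in rows, so rows that do not move let the fingers close. It gives the time, the measured TCP pose, the force and the opening at its end, in the units of the state.
- env.observe(): the state, without advancing time (a new reading comes with each control period).
- vision.get_image(name): name is "side" or "top" or "wrist"; returns (picture, depth): 420x560x3 uint8, red, green, blue; 420x560 float32, m along the optical axis (not along the pixel's ray), 0 where there is no reading.
- vision.camera_info(name): a dict with "fx", "fy", "cx", "cy" (pixels), "rvec" (rotation vector, rad) and "tvec" (3), from world to camera coordinates, as OpenCV has them. Camera axes: x right, y down, z forward; pixel columns grow to the right and rows downward; lengths in m; the calibration is good to about 2 mm. A picture is of the moment at which its call begins: read the wrist's pose just before it. camera_info takes no time and is no camera call; for the wrist camera it gives the pose at the moment of the call.
- close_job(): hands the job in, once; it reports no verdict.
Trained networks look in the newest picture that a camera, given by its name, has taken for a name from the list of things; names that differ only in an ending like _2 or _b are one class to them, and where a whole thing is asked for, a point or a joint stands for the part that bears it (a point fixed in the world has none). Each returns a list of dicts, best first, with "score" (0 to 1); they miss things now and then, are a little off and sometimes report something else, mostly with a low value. They report only what shows in the picture. A call takes as long as a camera call. They do not tell look-alikes from the thing itself.
- spotter.trace(camera, query): "pixels" (420x560 bool, what is visible of it) and "rect" ([left, top, right, bottom] in pixels, round what is visible of it).
The state is a dict: "time_s": time; "q": joint angles; "qvel": joint speeds; "joint_efforts": joint torques, N m; "position": TCP position; "tool_rot": TCP orientation; "ft_force": force on the tool from outside, world axes, zero at the start; "wrist_torque": the same for the moment, N m; "grip_width": finger opening in m.
Only numpy, scipy, OpenCV 4.12 (cv2) and the standard library are available. Lean on these libraries where they do the work, as an engineer would, in place of code of your own. Each camera call takes 0.05 s, during which the arm holds its last target.

## Working session

There is one attempt and no reset: what is moved stays moved. The work goes in short steps, Python scripts to look and compute and a tool call to move; the robot and the scene stay as the last step left them, time stands still between calls to the robot, and variables do not carry over. Pictures are saved under pics/ and viewed, and the job is handed in when it is done.

Besides the shell and the picture viewer there is one more tool, called after ">>>" by a JSON object that holds its "method" and its "body". jog_arm: Moves the arm, as the interface text tells. Its arguments: {"type":"object","properties":{"plan":{"type":"array"},"grip":{"type":"number"},"squeeze":{"type":"number"}},"required":["plan"]}

```bash
mkdir -p pics; ls
cat > h.py <<'E'
import numpy as np, cv2
from rig import env, vision, close_job, spotter
def grab(n,tag):
    im,d=vision.get_image(n); cv2.imwrite(f'pics/{tag}.png',im[:,:,::-1]); 
    ci=vision.camera_info(n); np.savez(f'{tag}.npz',im=im,d=d,**{k:np.array(ci[k]) for k in ci}); return im,d,ci
def load(tag):
    z=np.load(f'{tag}.npz'); return z['im'],z['d'],{k:z[k] for k in ['fx','fy','cx','cy','rvec','tvec']}
def world(d,ci):
    R=cv2.Rodrigues(np.array(ci['rvec'],float))[0]; t=np.array(ci['tvec'],float).ravel()
    v,u=np.mgrid[0:d.shape[0],0:d.shape[1]]
    P=np.stack([(u-ci['cx'])/ci['fx']*d,(v-ci['cy'])/ci['fy']*d,d],-1)
    return (P-t)@R
def proj(p,ci):
    q=cv2.projectPoints(np.array(p,float).reshape(-1,3),np.array(ci['rvec'],float),np.array(ci['tvec'],float),np.array([[ci['fx'],0,ci['cx']],[0,ci['fy'],ci['cy']],[0,0,1]],float),None)[0]
    return q.reshape(-1,2)
def ray(u,v,z,ci):
    R=cv2.Rodrigues(np.array(ci['rvec'],float))[0]; t=np.array(ci['tvec'],float).ravel()
    c=-R.T@t; r=R.T@np.array([(u-ci['cx'])/ci['fx'],(v-ci['cy'])/ci['fy'],1.]); return c+r*(z-c[2])/r[2]
E
python3 - <<'E'
from h import *
for n in ['top','side','wrist']: 
    im,d,ci=grab(n,n+'0'); print(n,ci, (d==0).mean())
s=env.observe(); print(s)
E
```

```text
pics
top {'fx': 529.459919186821, 'fy': 529.459919186821, 'cx': 276.11181931891565, 'cy': 206.93228002491085, 'rvec': array([ 2.18436378, -2.15269742,  0.08043556]), 'tvec': array([0.01911728, 0.46085183, 1.61742206])} 0.004102891156462585
side {'fx': 463.23915511606793, 'fy': 463.23915511606793, 'cx': 276.9924559051932, 'cy': 211.24835194746032, 'rvec': array([ 0.95455389,  2.50442391, -1.01669266]), 'tvec': array([ 0.33577583, -0.19622136,  1.9564175 ])} 0.005612244897959183
wrist {'fx': 353.11420122764, 'fy': 353.11420122764, 'cx': 277.73814308509145, 'cy': 204.60791227382245, 'rvec': array([-2.38237633,  1.648152  ,  0.23918513]), 'tvec': array([-0.54930029, -0.03708581,  0.37947063])} 0.004302721088435374
{'time_s': 0.15, 'q': array([-8.16658872e+01,  2.18332336e+01,  7.43696072e+01, -1.62384854e-04,
        8.38581222e+01, -1.23366045e+01]), 'qvel': array([-0.02254249, -0.0164736 , -0.1680498 , -0.04183366, -0.01800125,
        0.06939223]), 'joint_efforts': array([ 2.57783904e-03, -4.48630285e+01, -2.31368244e+01, -1.80321176e-04,
        2.61105888e-03,  4.82899020e-05]), 'position': array([ 0.19410773, -0.51439131,  0.23087364]), 'tool_rot': array([[ 9.35624472e-01,  3.52996915e-01, -1.57010671e-04],
       [ 3.52996878e-01, -9.35623908e-01,  1.05236033e-03],
       [ 2.24577011e-04, -1.04003835e-03, -9.99999434e-01]]), 'ft_force': array([-0.11671676,  0.22388623,  0.61046774]), 'wrist_torque': array([-0.03913249, -0.00155711, -0.00181327]), 'grip_width': 0.08534135575682529}
```

View pics/top0.png

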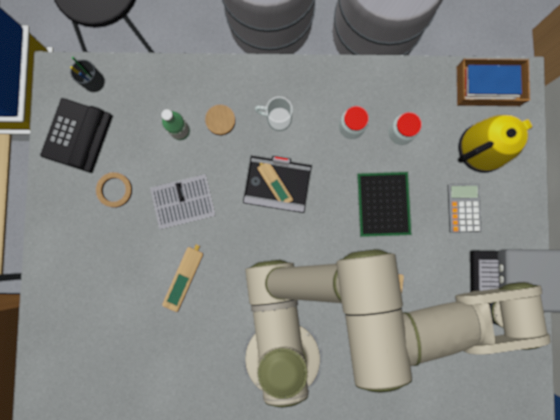

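View pics/side0.png

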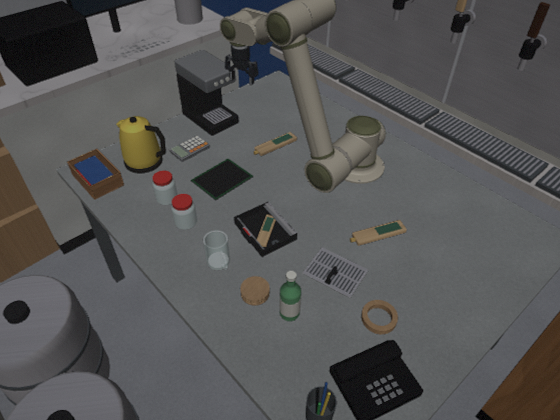

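View pics/wrist0.png

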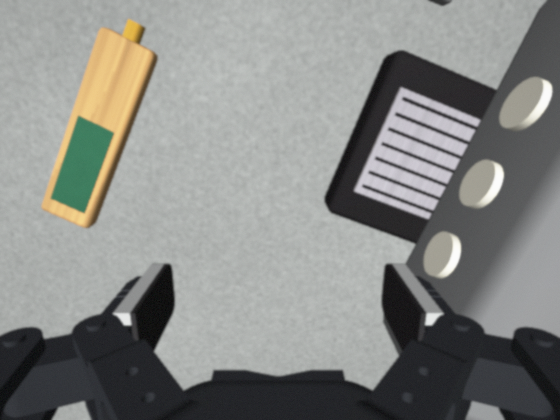

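Top view: candidates for the handle are the paddle in the tray (275,183), a larger one on the counter (183,280), and one half hidden behind the arm (400,283). I choose the one in the tray, by description. The loose grate is at (183,200), and the coffee machine's grate at (488,272) is a look-alike. The mat is at (385,204).

Run:
```python
from h import *
im,d,ci=load('top0'); W=world(d,ci)
for nm,px in dict(tray_fl=(245,205),handle=(275,183),grip=(180,191),grate=(200,200),mat=(385,204),mug=(279,113),jarA=(355,120),jarB=(407,127),coaster=(220,120),bottle=(175,125),tape=(101,190),base=(285,360),calc=(465,209),big=(183,280)).items():
    print(nm,np.round(W[px[1],px[0]],3))
c=im[140:240,130:430]; cv2.imwrite('pics/topcrop.png',cv2.resize(c,None,fx=2.66,fy=2.66,interpolation=cv2.INTER_CUBIC)[:,:,::-1])
for q in ['handle_center','grate_grip','tray','mat']:
    for r in spotter.trace('top',q)[:4]:
        m=r['pixels']; p=W[m&(d>0)]
        print(q,round(r['score'],2),r['rect'],np.round(np.median(p,0),3))
```

```text
tray_fl [0.467 0.124 0.001]
handle [0.536 0.031 0.014]
grip [0.505 0.323 0.034]
grate [ 0.481  0.267 -0.005]
mat [ 0.476 -0.313  0.007]
mug [0.762 0.022 0.002]
jarA [ 0.715 -0.205  0.109]
jarB [ 0.696 -0.36   0.106]
coaster [0.728 0.204 0.039]
bottle [0.684 0.321 0.146]
tape [0.506 0.574 0.017]
base [ 0.037 -0.007  0.225]
calc [ 0.462 -0.553  0.028]
big [0.232 0.308 0.019]
handle_center 0.61 [166.4, 246.2, 203.7, 312.3] [0.238 0.307 0.021]
handle_center 0.56 [258.5, 164.6, 289.7, 200.4] [0.538 0.03  0.019]
handle_center 0.53 [397.0, 272.7, 405.3, 290.7] [ 0.247 -0.36   0.022]
grate_grip 0.91 [150.7, 176.2, 215.9, 228.0] [0.478 0.319 0.003]
tray 0.67 [243.6, 155.3, 313.3, 211.2] [0.536 0.015 0.006]
mat 0.72 [362.3, 172.7, 410.2, 240.0] [ 0.476 -0.31   0.005]
mat 0.25 [153.0, 175.1, 216.7, 228.7] [0.477 0.32  0.003]
```

View pics/topcrop.png

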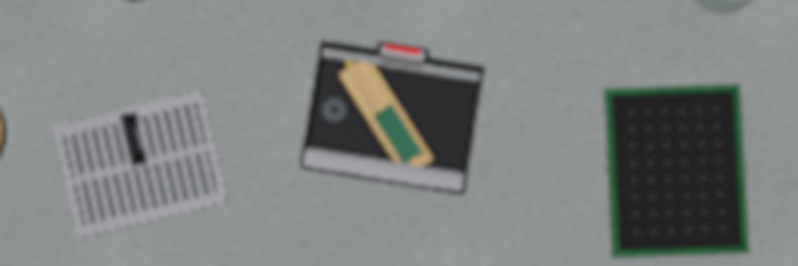

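```bash
cat >> h.py <<'E'
from scipy.spatial.transform import Rotation as Ro
def down(yaw):
    c,s=np.cos(np.radians(yaw)),np.sin(np.radians(yaw)); return np.array([[c,s,0],[s,-c,0],[0,0,-1.]])
def plan(R,p,R2,p2,n=None):
    """constant steps from (R,p) to (R2,p2); prints shift units per row in tool axes then"""
    rv=Ro.from_matrix(R.T@R2).as_rotvec(); 
    dp=p2-p; m=max(np.linalg.norm(dp)/.0395,np.linalg.norm(rv)/.148); n=n or int(np.ceil(m)); n=max(n,1)
    Rc=R.copy(); rows=[]
    for i in range(n):
        rows.append(list(np.round(np.r_[Rc.T@dp/n/.04,rv/n/.15],3))); Rc=Rc@Ro.from_rotvec(rv/n).as_matrix()
    print(n,'rows'); 
    for r in rows: print('  ',[float(x) for x in r])
E
python3 - <<'E'
from h import *
im,d,ci=load('wrist0'); s=env.observe()
R=cv2.Rodrigues(ci['rvec'])[0]; c=-R.T@ci['tvec']
T=s['tool_rot']; print('cam in tool',T.T@(c-s['position'])); print('cam axes in tool\n',np.round(T.T@R.T,3))
E
```

```text
cam in tool [ 0.07138708 -0.00020607 -0.14271872]
cam axes in tool
 [[-0.001 -0.959 -0.283]
 [ 1.    -0.    -0.001]
 [ 0.001 -0.283  0.959]]
```

Run:
```python
from h import *
s=env.observe()
plan(s['tool_rot'],s['position'],down(37),np.array([.52,.03,.2]),18)
```

```text
18 rows
   [0.69, -0.548, 0.044, -0.0, -0.0, -0.106]
   [0.699, -0.537, 0.044, -0.0, -0.0, -0.106]
   [0.707, -0.526, 0.044, -0.0, -0.0, -0.106]
   [0.716, -0.514, 0.043, -0.0, -0.0, -0.106]
   [0.724, -0.503, 0.043, -0.0, -0.0, -0.106]
   [0.732, -0.491, 0.043, -0.0, -0.0, -0.106]
   [0.739, -0.48, 0.043, -0.0, -0.0, -0.106]
   [0.747, -0.468, 0.043, -0.0, -0.0, -0.106]
   [0.754, -0.456, 0.043, -0.0, -0.0, -0.106]
   [0.761, -0.444, 0.043, -0.0, -0.0, -0.106]
   [0.768, -0.432, 0.043, -0.0, -0.0, -0.106]
   [0.775, -0.42, 0.043, -0.0, -0.0, -0.106]
   [0.781, -0.408, 0.043, -0.0, -0.0, -0.106]
   [0.788, -0.395, 0.043, -0.0, -0.0, -0.106]
   [0.794, -0.383, 0.043, -0.0, -0.0, -0.106]
   [0.8, -0.37, 0.043, -0.0, -0.0, -0.106]
   [0.806, -0.357, 0.043, -0.0, -0.0, -0.106]
   [0.811, -0.344, 0.043, -0.0, -0.0, -0.106]
```

>>> {"method": "jog_arm", "body": {"plan": [[[0.69,-0.55,0.04,0,0,-0.1],[0.7,-0.54,0.04,0,0,-0.1],[0.71,-0.53,0.04,0,0,-0.1],[0.72,-0.51,0.04,0,0,-0.1],[0.72,-0.5,0.04,0,0,-0.1],[0.73,-0.49,0.04,0,0,-0.1],[0.74,-0.48,0.04,0,0,-0.1],[0.75,-0.47,0.04,0,0,-0.1],[0.75,-0.46,0.04,0,0,-0.1],[0.76,-0.44,0.04,0,0,-0.1]]]}}

```text
time_s: 1.35
position: [0.3769, -0.2113, 0.2154]
tool_rot: [[0.872, 0.489, 0.0], [0.489, -0.872, -0.0], [0.0, 0.0, -1.0]]
ft_force: [0.0, -0.3, 0.7]
grip_width: 0.0852
```

>>> {"method": "jog_arm", "body": {"plan": [[[0.77,-0.43,0.04,0,0,-0.12],[0.78,-0.42,0.04,0,0,-0.12],[0.78,-0.41,0.04,0,0,-0.12],[0.79,-0.4,0.04,0,0,-0.12],[0.79,-0.38,0.04,0,0,-0.12],[0.8,-0.37,0.04,0,0,-0.12],[0.8,-0.36,0.04,0,0,-0.12],[0.8,-0.34,0.04,0,0,-0.12]]], "grip": 0.5}}

```text
time_s: 2.15
position: [0.5215, 0.0304, 0.2025]
tool_rot: [[0.793, 0.61, 0.0], [0.61, -0.793, -0.0], [0.0, 0.0, -1.0]]
ft_force: [1.0, 0.3, -0.3]
grip_width: 0.0644
```

Run:
```python
from h import *
im,d,ci=grab('wrist','w1'); s=env.observe(); print(s['time_s'],s['position'],s['tool_rot'][:,0],s['ft_force'],s['grip_width'],s['qvel'])
```

```text
2.2 [0.52302728 0.03378568 0.20210715] [0.79062799 0.61229413 0.00181183] [-2.44427557  3.3920614  -1.31449356] 0.06404961033009847 [-4.23952438 -1.8154088   3.63011076 -0.8914271  -0.74418459 -4.97952737]
```

View pics/w1.png

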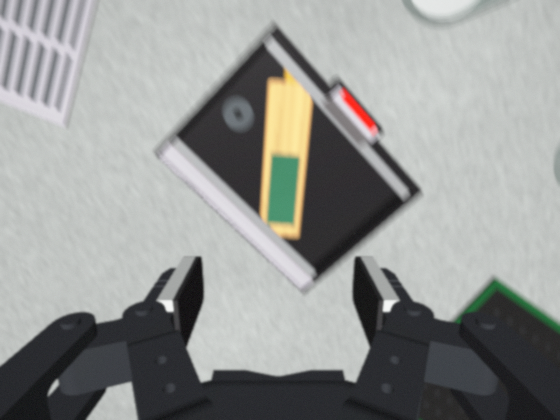

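Run:
```python
from h import *
im,d,ci=grab('wrist','w2'); s=env.observe(); print(s['time_s'],s['position'],s['tool_rot'][:,0],s['qvel'])
W=world(d,ci)
r=[x for x in spotter.trace('wrist','handle_center')]
for x in r: print(x['score'],x['rect'],x['pixels'].sum())
m=r[0]['pixels']; np.save('hm.npy',m)
P=W[m&(d>0)]; P=P[np.abs(P[:,2]-.019)<.006]; print(np.median(P,0))
# rect fit using known z=.019
v,u=np.nonzero(m); Q=np.array([ray(a,b,.019,ci)[:2] for a,b in zip(u,v)])
(c,wh,a)=cv2.minAreaRect((Q*1000).astype(np.float32)); print('handle rect',c,wh,a)
o=im.copy(); o[m]=(o[m]*.5+[127,0,0]).astype(np.uint8)
# tray rim: points with z .028-.04 near
M=(W[...,2]>.026)&(W[...,2]<.042)&(d>0)
o[M]=[0,255,0]
cv2.imwrite('pics/w2o.png',o[:,:,::-1])
n=W[320:,:][...]; 
print('counter z', np.median(W[250:300,50:120,2]))
```

```text
2.25 [0.52200568 0.03180889 0.20209347] [7.90667288e-01 6.12245792e-01 5.74141703e-04] [-3.60071913 -1.58146515  2.64098515 -1.29166645 -0.03384478 -2.39916816]
0.89 [265.6, 76.7, 316.8, 244.8] 6365
[0.54096562 0.03437559 0.01928459]
handle rect (537.73046875, 32.3617057800293) (153.1123504638672, 41.07743453979492) 33.34899139404297
counter z 0.0006443464704834251
```

View pics/w2o.png

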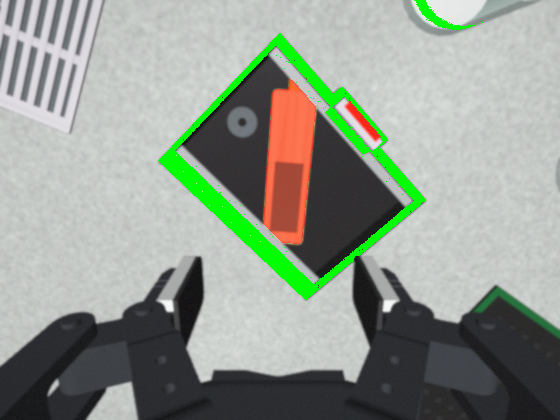

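```bash
cat > fit.py <<'E'
from h import *
from scipy.optimize import minimize
def fit_tray(W,d,x0=(0.53,0.015,-9)):
    P=W[(d>0)]; c0=np.array(x0[:2]); 
    P=P[(np.linalg.norm(P[:,:2]-c0,axis=1)<.16)&(P[:,2]>.030)&(P[:,2]<.040)]
    def loss(v):
        a=np.radians(v[2]); dx=P[:,0]-v[0]; dy=P[:,1]-v[1]
        x=np.cos(a)*dx+np.sin(a)*dy; y=-np.sin(a)*dx+np.cos(a)*dy
        k=~((np.abs(y)<.032)&(x>.04))
        o=np.maximum(np.abs(x)-.075,np.abs(y)-.097)  # outside rim
        wall=np.minimum.reduce([np.abs(np.abs(y)-.095),np.abs(x-.073),np.maximum(np.abs(x+.066)-.007,0)+.002])-.002
        e=np.where(o>0,o,np.maximum(wall,0)); return np.minimum(e[k],.012).mean()*1000
    best=None
    for yaw in (x0[2]-3,x0[2],x0[2]+3):
        r=minimize(loss,[x0[0],x0[1],yaw],method='Nelder-Mead',options=dict(initial_simplex=[[x0[0],x0[1],yaw],[x0[0]+.01,x0[1],yaw],[x0[0],x0[1]+.01,yaw],[x0[0],x0[1],yaw+4]],xatol=1e-5,fatol=1e-5,maxiter=600))
        if best is None or r.fun<best.fun: best=r
    return best.x,best.fun,len(P)
E
python3 - <<'E'
from fit import *
im,d,ci=load('w2'); W=world(d,ci); print(fit_tray(W,d))
im2,d2,ci2=load('top0'); print('top',fit_tray(world(d2,ci2),d2))
v,f,n=fit_tray(W,d)
m=np.load('hm.npy'); vv,uu=np.nonzero(m); Q=np.array([ray(a,b,.019,ci)[:2] for a,b in zip(uu,vv)])
a=np.radians(33.35); ax=np.array([np.cos(a),np.sin(a)]); t=Q@ax; w=Q@np.array([-ax[1],ax[0]])
print(t.min(),t.max(),np.percentile(w,[1,50,99]))
h=np.histogram(t,bins=np.arange(t.min(),t.max()+.004,.004)); 
for b in range(len(h[0])):
    k=(t>=h[1][b])&(t<h[1][b+1]); print(round(h[1][b]-t.min(),3),round(w[k].min(),4),round(w[k].max(),4))
a=np.radians(v[2]); Rt=np.array([[np.cos(a),-np.sin(a)],[np.sin(a),np.cos(a)]])
print('tray corners px',proj([[*(Rt@[sx*.075,sy*.097]+v[:2]),.034] for sx in(-1,1) for sy in(-1,1)],ci))
E
```

```text
(array([ 0.5316627 ,  0.02257462, -8.42104995]), np.float64(0.3401168063331266), 7628)
top (array([ 0.53333428,  0.02299665, -8.47383692]), np.float64(0.5409213392474899), 551)
0.39041585963769865 0.5435285163811795 [-0.2882295  -0.26862866 -0.24897562]
0.0 -0.2877 -0.2657
0.004 -0.2882 -0.2615
0.008 -0.2881 -0.2562
0.012 -0.2877 -0.252
0.016 -0.289 -0.2488
0.02 -0.2889 -0.2486
0.024 -0.2885 -0.2493
0.028 -0.2881 -0.249
0.032 -0.2878 -0.2487
0.036 -0.2882 -0.2487
0.04 -0.288 -0.2492
0.044 -0.2883 -0.2489
0.048 -0.2881 -0.2487
0.052 -0.2877 -0.2493
0.056 -0.2883 -0.249
0.06 -0.2878 -0.2487
0.064 -0.289 -0.2485
0.068 -0.2889 -0.2482
0.072 -0.2885 -0.248
0.076 -0.2891 -0.2487
0.08 -0.2887 -0.2493
0.084 -0.2889 -0.249
0.088 -0.2888 -0.2488
0.092 -0.2891 -0.2494
0.096 -0.2888 -0.2491
0.1 -0.2891 -0.2488
0.104 -0.289 -0.2495
0.108 -0.2885 -0.2491
0.112 -0.2882 -0.2489
0.116 -0.2883 -0.2488
0.12 -0.2882 -0.2484
0.124 -0.2884 -0.248
0.128 -0.2882 -0.2486
0.132 -0.2878 -0.2484
0.136 -0.283 -0.2483
0.14 -0.279 -0.2489
0.144 -0.2741 -0.2539
0.148 -0.2703 -0.263
0.152 -0.2655 -0.2628
tray corners px [[304.63617662 300.44847305]
 [156.40552642 161.10390009]
 [425.32987017 200.21910755]
 [278.47406134  32.491835  ]]
```

Run:
```python
from h import *
im,d,ci=load('w2'); cv2.imwrite('pics/w2c.png',cv2.resize(im[30:310,150:430],None,fx=2,fy=2)[:,:,::-1])
s=env.observe(); print(s['time_s'],s['position'],s['qvel'])
plan(s['tool_rot'],s['position'],down(33.35),np.array([.5346,.0302,.04]),5)
```

```text
2.3 [0.52125382 0.03032921 0.20214396] [-2.62139563 -1.20517274  1.39628529 -0.51071554 -0.00873391 -0.84165909]
5 rows
   [0.053, 0.042, 0.811, -0.0, 0.0, 0.101]
   [0.053, 0.041, 0.811, -0.0, 0.0, 0.101]
   [0.054, 0.04, 0.811, -0.0, 0.0, 0.101]
   [0.054, 0.039, 0.811, -0.0, 0.0, 0.101]
   [0.055, 0.038, 0.811, -0.0, 0.0, 0.101]
```

View pics/w2c.png

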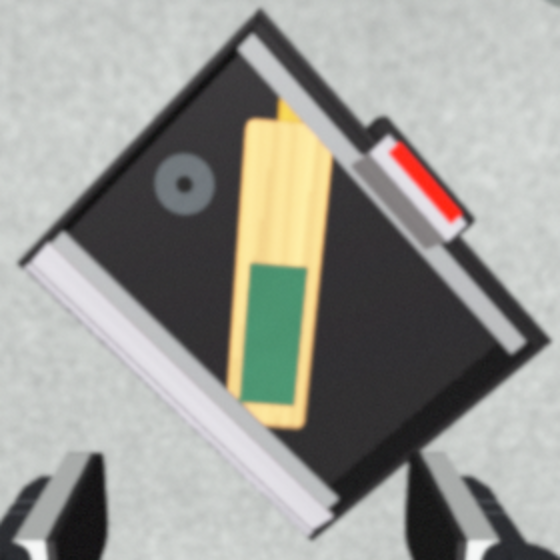

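The crop confirms my choice: a narrow 40 mm paddle with a green panel, one corner under the front ledge and the brass stub under the rear ledge.

>>> {"method": "jog_arm", "body": {"plan": [[[0.1,0.02,0.8,0,0,0.1],[0.1,0.02,0.8,0,0,0.1],[0.1,0.02,0.8,0,0,0.1],[0.1,0.02,0.8,0,0,0.1],[0.05,0.02,0.4,0,0,0.1],[0,0,0,0,0,0],[0,0,0,0,0,0]]]}}

```text
time_s: 3.0
position: [0.5379, 0.0356, 0.0592]
tool_rot: [[0.837, 0.548, 0.001], [0.548, -0.837, -0.0], [0.0, 0.0, -1.0]]
ft_force: [-0.4, -0.5, -0.3]
grip_width: 0.0641
```

```bash
sed -i 's/    im,d=vision.get_image(n); /    ci=vision.camera_info(n); im,d=vision.get_image(n); /; s/    ci=vision.camera_info(n); np.savez/    np.savez/' h.py
python3 - <<'E'
from fit import *
s=env.observe(); print(s['time_s'],s['position'],s['tool_rot'],s['qvel'],s['ft_force'])
im,d,ci=grab('wrist','w3'); s=env.observe(); print(s['position'])
print(fit_tray(world(d,ci),d))
plan(s['tool_rot'],s['position'],down(33.35),np.array([.5356,.0322,.008]),2)
E
```

```text
3.0 [0.53792379 0.03562802 0.05919659] [[ 8.36792556e-01  5.47519831e-01  5.02278423e-04]
 [ 5.47519954e-01 -8.36792614e-01 -1.41793293e-04]
 [ 3.42668235e-04  3.93659032e-04 -9.99999864e-01]] [ 0.2526908  -1.16441552 -0.81071114 -0.06901478 -0.06446298  0.07536715] [-0.35221963 -0.5151107  -0.26989078]
[0.53818323 0.03569677 0.05967372]
(array([ 0.53269411,  0.02460649, -8.48210282]), np.float64(0.4315955323772651), 15794)
2 rows
   [-0.052, 0.018, 0.646, 0.004, -0.004, -0.009]
   [-0.051, 0.018, 0.646, 0.004, -0.004, -0.009]
```

View pics/w3.png

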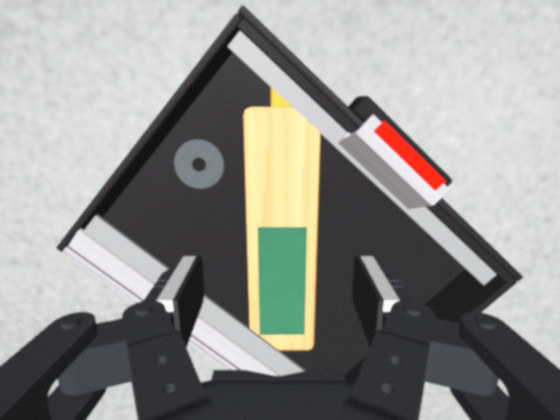

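>>> {"method": "jog_arm", "body": {"plan": [[[-0.03,0.02,0.5,0,0,0],[-0.03,0.02,0.5,0,0,0],[-0.02,0,0.25,0,0,0],[0,0,0,0,0,0],[0,0,0,0,0,0]]]}}

```text
time_s: 3.55
position: [0.5365, 0.0331, 0.0095]
tool_rot: [[0.837, 0.548, 0.001], [0.548, -0.837, -0.0], [0.001, 0.001, -1.0]]
ft_force: [0.8, 0.3, 0.2]
grip_width: 0.0641
```

>>> {"method": "jog_arm", "body": {"plan": [[[0,0,0,0,0,0],[0,0,0,0,0,0],[0,0,0,0,0,0],[0,0,0,0,0,0],[0,0,0,0,0,0]]], "grip": -1, "squeeze": 60}}

```text
time_s: 4.05
position: [0.5366, 0.0332, 0.0098]
tool_rot: [[0.836, 0.548, 0.002], [0.548, -0.836, -0.0], [0.002, 0.001, -1.0]]
ft_force: [-2.4, -0.2, 7.6]
grip_width: 0.038
```

>>> {"method": "jog_arm", "body": {"plan": [[[0,0,-0.03,0,0,-0.4],[0,0,0,0,0,-0.6],[0,0,0,0,0,-0.6],[0,0,0,0,0,-0.6],[0,0,0,0,0,-0.6],[0,0,0,0,0,-0.6],[0,0,0,0,0,-0.6],[0,0,0,0,0,-0.6],[0,0,0,0,0,-0.6],[0,0,0,0,0,0]]]}}

```text
time_s: 5.05
position: [0.5361, 0.0333, 0.01]
tool_rot: [[0.209, 0.978, 0.0], [0.978, -0.209, -0.0], [0.0, 0.0, -1.0]]
ft_force: [0.7, -1.0, -1.3]
grip_width: 0.0379
```

Run:
```python
from fit import *
im,d,ci=grab('wrist','w4'); s=env.observe(); print(s['time_s'],s['position'],s['tool_rot'][:,0],s['ft_force'],s['wrist_torque'],s['grip_width'])
```

```text
5.1 [0.53609386 0.03322032 0.01000313] [2.11217497e-01 9.77439087e-01 2.94347372e-05] [ 0.18707419  0.25982929 -1.73293824] [-0.01699852  0.00254762  0.03582686] 0.038040173359236054
```

View pics/w4.png

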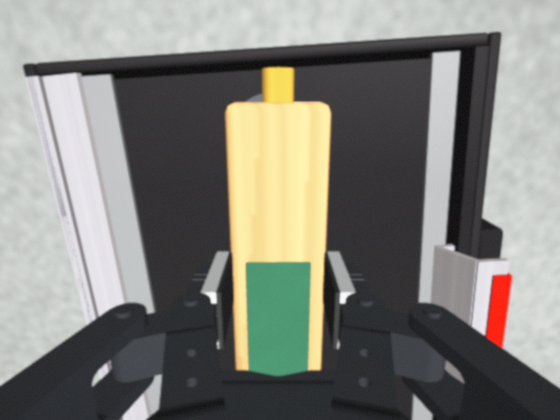

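Run:
```python
from h import *
im,d,ci=load('top0')
hsv=cv2.cvtColor(im,cv2.COLOR_RGB2HSV); m=np.zeros(d.shape,bool); m[165:245,355:418]=True
g=m&(hsv[...,0]>40)&(hsv[...,0]<90)&(hsv[...,1]>80)
v,u=np.nonzero(g); Q=np.array([ray(a,b,.005,ci)[:2] for a,b in zip(u,v)])
print(cv2.minAreaRect((Q*1000).astype(np.float32)))
s=env.observe(); c=np.array([.475,-.313])
plan(s['tool_rot'],np.r_[s['position'][:2],.13],down(2.5),np.array([.47,-.313,.13]),12)
```

```text
((477.0533447265625, -309.5576171875), (193.8802032470703, 155.0448760986328), 2.816023826599121)
12 rows
   [-0.734, 0.018, -0.0, 0.0, -0.0, 0.73]
   [-0.728, 0.098, 0.0, 0.0, -0.0, 0.73]
   [-0.713, 0.177, 0.0, 0.0, -0.0, 0.73]
   [-0.689, 0.254, 0.0, 0.0, -0.0, 0.73]
   [-0.657, 0.328, 0.0, 0.0, -0.0, 0.73]
   [-0.617, 0.397, 0.0, 0.0, -0.0, 0.73]
   [-0.57, 0.463, 0.0, 0.0, -0.0, 0.73]
   [-0.516, 0.522, 0.0, 0.0, -0.0, 0.73]
   [-0.456, 0.575, 0.0, 0.0, -0.0, 0.73]
   [-0.391, 0.622, 0.0, 0.0, -0.0, 0.73]
   [-0.32, 0.661, 0.0, 0.0, -0.0, 0.73]
   [-0.246, 0.692, 0.0, 0.0, -0.0, 0.73]
```

>>> {"method": "jog_arm", "body": {"plan": [[[0,0,-0.4,0,0,0],[0,0,-0.8,0,0,0],[0,0,-1,0,0,0],[0,0,-0.6,0,0,0],[-0.73,0.02,0,0,0,0.73],[-0.73,0.1,0,0,0,0.73],[-0.71,0.18,0,0,0,0.73],[-0.69,0.25,0,0,0,0.73],[-0.66,0.33,0,0,0,0.73],[-0.62,0.4,0,0,0,0.73]]]}}

```text
time_s: 6.1
position: [0.5031, -0.1412, 0.1219]
tool_rot: [[0.768, 0.641, 0.0], [0.641, -0.768, -0.0], [0.0, 0.0, -1.0]]
ft_force: [0.9, 0.1, -0.2]
grip_width: 0.0379
```

>>> {"method": "jog_arm", "body": {"plan": [[[-0.57,0.46,0,0,0,0.73],[-0.52,0.52,0,0,0,0.73],[-0.46,0.58,0,0,0,0.73],[-0.39,0.62,0,0,0,0.73],[-0.32,0.66,0,0,0,0.73],[-0.25,0.69,0,0,0,0.73],[0,0,0.6,0,0,0],[0,0,0.6,0,0,0],[0,0,0,0,0,0],[0,0,0,0,0,0]]]}}

```text
time_s: 7.1
position: [0.4705, -0.3133, 0.0742]
tool_rot: [[0.999, 0.045, -0.0], [0.045, -0.999, 0.0], [-0.0, -0.0, -1.0]]
ft_force: [0.1, -0.5, -1.1]
grip_width: 0.0383
```

Run:
```python
from fit import *
s=env.observe(); print(s['time_s'],s['position'],s['tool_rot'],s['ft_force'],s['grip_width'],s['qvel'])
im,d,ci=grab('wrist','w5')
W=world(d,ci); k=(W[...,2]>.002)&(W[...,2]<.009)&(d>0)&(W[...,0]<.6)&(W[...,1]<-.2)
print(np.median(W[k],0))
```

```text
7.1 [ 0.47050834 -0.31332061  0.07422108] [[ 9.99003025e-01  4.46424931e-02 -6.51260696e-05]
 [ 4.46424999e-02 -9.99003021e-01  1.07643688e-04]
 [-6.02556576e-05 -1.10443760e-04 -9.99999992e-01]] [ 0.12525495 -0.47634415 -1.08166073] 0.03827766149016649 [ 0.17651562 -1.1957122  -1.18752178 -0.04203297 -0.04978691 -0.38437827]
[ 0.52514882 -0.29359649  0.00561287]
```

View pics/w5.png

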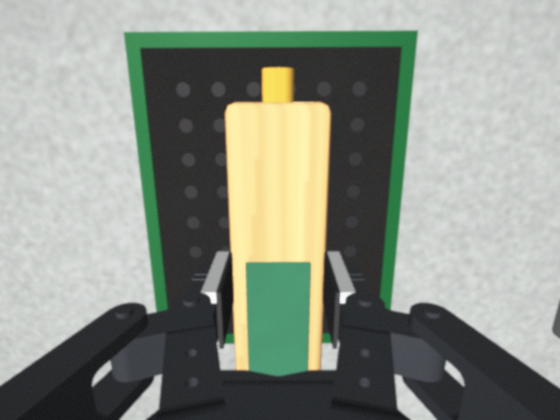

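Run:
```python
from h import *
im,d,ci=load('w5'); 
for u,v in [(125,32),(417,31),(166,335),(386,335),(228,345)]: print(ray(u,v,.005,ci))
zt=.0742-.010+.019
for u,v in [(228,104),(328,104),(240,372),(320,372)]: print(ray(u,v,zt,ci))
```

```text
[ 0.57400092 -0.22497658  0.005     ]
[ 0.58155423 -0.38464284  0.005     ]
[ 0.38028467 -0.23859936  0.005     ]
[ 0.38707982 -0.39315005  0.005     ]
[ 0.37388759 -0.2821848   0.005     ]
[ 0.53973604 -0.2920133   0.0832    ]
[ 0.54134556 -0.328478    0.0832    ]
[ 0.42131836 -0.29803538  0.0832    ]
[ 0.42293359 -0.33480155  0.0832    ]
```

>>> {"method": "jog_arm", "body": {"plan": [[[0,0,0.5,0,0,0],[0,0,0.5,0,0,0],[0,0,0.3,0,0,0],[0,0,0.2,0,0,0],[0,0,0,0,0,0],[0,0,0,0,0,0]]]}}

```text
time_s: 7.75
position: [0.4707, -0.3136, 0.0145]
tool_rot: [[0.999, 0.046, 0.001], [0.046, -0.999, -0.001], [0.001, 0.001, -1.0]]
ft_force: [0.8, 0.4, -0.7]
grip_width: 0.038
```

>>> {"method": "jog_arm", "body": {"plan": [[[0,0,0.03,0,0,0],[0,0,0.02,0,0,0],[0,0,0,0,0,0]]]}}

```text
time_s: 8.05
position: [0.4704, -0.3134, 0.0119]
tool_rot: [[0.999, 0.046, 0.0], [0.046, -0.999, -0.0], [0.0, 0.0, -1.0]]
ft_force: [-0.8, -0.2, -1.0]
grip_width: 0.0385
```

>>> {"method": "jog_arm", "body": {"plan": [[[0,0,0.02,0,0,0],[0,0,0,0,0,0]]]}}

```text
time_s: 8.25
position: [0.4704, -0.3134, 0.0118]
tool_rot: [[0.999, 0.046, 0.0], [0.046, -0.999, -0.001], [0.0, 0.001, -1.0]]
ft_force: [-2.8, 2.5, 6.5]
grip_width: 0.0381
```

>>> {"method": "jog_arm", "body": {"plan": [[[0,0,0,0,0,0],[0,0,0,0,0,0],[0,0,0,0,0,0],[0,0,-0.2,0,0,0],[0,0,-0.6,0,0,0],[0,0,-1,0,0,0],[0,0,-1,0,0,0]]], "grip": 0.5}}

```text
time_s: 8.95
position: [0.4701, -0.3131, 0.1245]
tool_rot: [[0.999, 0.046, -0.001], [0.046, -0.999, 0.001], [-0.001, -0.001, -1.0]]
ft_force: [0.6, -0.9, 0.4]
grip_width: 0.0641
```

Run:
```python
from fit import *
im,d,ci=grab('wrist','w6')
s=env.observe(); print(s['time_s'],s['position'],s['grip_width'])
plan(s['tool_rot'],s['position'],down(15),np.array([.47,.31,.17]),17)
```

```text
9.0 [ 0.47224868 -0.31502873  0.13144706] 0.06374816839155897
17 rows
   [0.039, -0.918, -0.064, 0.003, -0.002, -0.085]
   [0.051, -0.917, -0.063, 0.003, -0.002, -0.085]
   [0.063, -0.917, -0.063, 0.003, -0.002, -0.085]
   [0.074, -0.916, -0.062, 0.003, -0.002, -0.085]
   [0.086, -0.915, -0.062, 0.003, -0.002, -0.085]
   [0.097, -0.914, -0.062, 0.003, -0.002, -0.085]
   [0.109, -0.912, -0.061, 0.003, -0.002, -0.085]
   [0.121, -0.911, -0.061, 0.003, -0.002, -0.085]
   [0.132, -0.909, -0.06, 0.003, -0.002, -0.085]
   [0.144, -0.908, -0.06, 0.003, -0.002, -0.085]
   [0.155, -0.906, -0.059, 0.003, -0.002, -0.085]
   [0.167, -0.904, -0.059, 0.003, -0.002, -0.085]
   [0.178, -0.902, -0.059, 0.003, -0.002, -0.085]
   [0.189, -0.899, -0.058, 0.003, -0.002, -0.085]
   [0.201, -0.897, -0.058, 0.003, -0.002, -0.085]
   [0.212, -0.894, -0.057, 0.003, -0.002, -0.085]
   [0.223, -0.892, -0.057, 0.003, -0.002, -0.085]
```

View pics/w6.png

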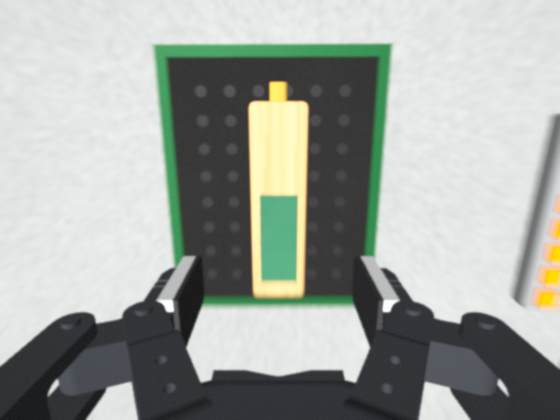

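The handle lies flat inside the mat's border (paddle from row 100 to 297). On to the grate.

>>> {"method": "jog_arm", "body": {"plan": [[[0.04,-0.92,-0.1,0,0,-0.08],[0.05,-0.92,-0.1,0,0,-0.08],[0.06,-0.92,-0.1,0,0,-0.08],[0.07,-0.92,-0.1,0,0,-0.08],[0.09,-0.92,-0.1,0,0,-0.08],[0.1,-0.91,-0.1,0,0,-0.08],[0.11,-0.91,-0.1,0,0,-0.08],[0.12,-0.91,-0.1,0,0,-0.08],[0.13,-0.91,-0.1,0,0,-0.08],[0.14,-0.91,0,0,0,-0.08]]]}}

```text
time_s: 10.0
position: [0.4702, 0.0562, 0.1598]
tool_rot: [[0.986, 0.165, 0.002], [0.165, -0.986, -0.0], [0.002, 0.0, -1.0]]
ft_force: [0.6, -0.0, -0.2]
grip_width: 0.064
```

>>> {"method": "jog_arm", "body": {"plan": [[[0.15,-0.9,0,0,0,-0.09],[0.17,-0.9,0,0,0,-0.09],[0.18,-0.9,0,0,0,-0.09],[0.19,-0.9,0,0,0,-0.09],[0.2,-0.9,0,0,0,-0.09],[0.2,-0.8,0,0,0,-0.1],[0.1,-0.4,0,0,0,0],[0,0,0,0,0,0],[0,0,0,0,0,0],[0,0,0,0,0,0]]]}}

```text
time_s: 11.0
position: [0.4711, 0.2865, 0.159]
tool_rot: [[0.97, 0.244, -0.0], [0.244, -0.97, -0.0], [-0.0, 0.0, -1.0]]
ft_force: [-0.1, -0.7, -0.3]
grip_width: 0.064
```

Run:
```python
from fit import *
s=env.observe(); print(s['time_s'],s['position'],s['tool_rot'][:,0],s['qvel'])
im,d,ci=grab('wrist','w7')
W=world(d,ci)
r=spotter.trace('wrist','grate_grip'); 
for x in r: print(x['score'],x['rect'])
m=r[0]['pixels']; np.save('gm.npy',m)
v,u=np.nonzero(m); Q=np.array([ray(a,b,.004,ci)[:2] for a,b in zip(u,v)]); 
print(cv2.minAreaRect((Q*1000).astype(np.float32)))
k=(d>0)&m&(W[...,2]>.027)&(W[...,2]<.042); P=W[k]; print(len(P),P.mean(0),cv2.minAreaRect((P[:,:2]*1000).astype(np.float32)))
```

```text
11.0 [0.47107085 0.28654337 0.15902504] [ 9.69685444e-01  2.44356514e-01 -1.86421081e-04] [-0.12877068 -0.03748185  0.00378313  0.13430165  0.07257823  0.12819052]
0.69 [125.2, 87.2, 348.3, 246.5]
((476.0574951171875, 321.6830749511719), (136.9225616455078, 180.794921875), 14.711957931518555)
1207 [0.50674132 0.32922675 0.03374293] ((505.6100158691406, 329.42791748046875), (55.46952819824219, 12.214384078979492), 14.666991233825684)
```

View pics/w7.png

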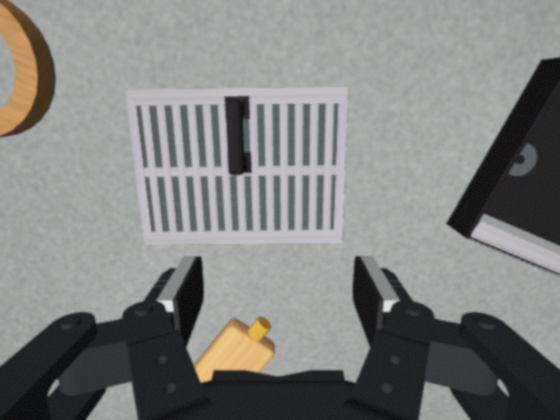

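Run:
```python
from h import *
im,d,ci=load('w5'); p=np.array([.4705,-.3133,.0742]); R=down(2.56)
for dz in(-.01,0,.007,.013): print(dz,proj([p+R@[x,.020,dz] for x in(-.011,.011)]+[p+R@[x,.033,dz] for x in(-.011,.011)],ci).round(0).tolist())
# depth on fingers
W=world(d,ci)
for u,v in [(340,258),(343,258),(345,262),(350,275),(214,262)]: print(u,v,R.T@(W[v,u]-p))
im,d,ci=load('w7'); s=env.observe(); p=s['position'];R=s['tool_rot'];W=world(d,ci)
for u,v in [(368,260),(372,265),(376,262),(190,265)]: print(u,v,R.T@(W[v,u]-p))
```

```text
-0.01 [[325.0, 301.0], [327.0, 254.0], [355.0, 301.0], [358.0, 254.0]]
0 [[322.0, 289.0], [324.0, 244.0], [350.0, 289.0], [353.0, 244.0]]
0.007 [[320.0, 282.0], [322.0, 238.0], [348.0, 282.0], [350.0, 238.0]]
0.013 [[319.0, 276.0], [320.0, 234.0], [345.0, 276.0], [348.0, 234.0]]
340 258 [ 0.01031236  0.02508931 -0.01234833]
343 258 [-0.02732586  0.04254713  0.0682113 ]
345 262 [ 0.00595534  0.0283251  -0.00696787]
350 275 [ 0.00672311  0.0278304  -0.0199969 ]
214 262 [ 0.01031522 -0.02516721 -0.01596393]
368 260 [ 0.01040106  0.03581995 -0.01448561]
372 265 [ 0.01055952  0.03617647 -0.01925537]
376 262 [ 0.01060925  0.03838463 -0.01673322]
190 265 [ 0.00975123 -0.03428323 -0.01753017]
```

Run:
```python
from h import *
s=env.observe()
plan(s['tool_rot'],s['position'],down(14.67),np.array([.5056,.3294,.01]),5)
```

```text
5 rows
   [0.219, -0.165, 0.745, 0.0, -0.0, -0.012]
   [0.22, -0.165, 0.745, 0.0, -0.0, -0.012]
   [0.22, -0.164, 0.745, 0.0, -0.0, -0.012]
   [0.22, -0.164, 0.745, 0.0, -0.0, -0.012]
   [0.22, -0.164, 0.745, 0.0, -0.0, -0.012]
```

>>> {"method": "jog_arm", "body": {"plan": [[[0.36,-0.27,0.6,0,0,-0.02],[0.36,-0.27,0.8,0,0,-0.02],[0.38,-0.28,0.8,0,0,-0.02],[0,0,0.8,0,0,0],[0,0,0.4,0,0,0],[0,0,0.2,0,0,0],[0,0,0.1,0,0,0],[0,0,0,0,0,0]]]}}

```text
time_s: 11.9
position: [0.5057, 0.3302, 0.0114]
tool_rot: [[0.967, 0.254, 0.001], [0.254, -0.967, 0.0], [0.001, -0.0, -1.0]]
ft_force: [0.4, 0.2, -0.0]
grip_width: 0.0643
```

Run:
```python
from fit import *
im,d,ci=grab('wrist','w8')
s=env.observe(); print(s['time_s'],s['position'],s['tool_rot'][:,0],s['grip_width'],s['ft_force'])
```

```text
11.95 [0.50588182 0.33037114 0.01182112] [0.96716799 0.25413383 0.00144019] 0.06387405503271563 [ 0.30596355 -1.81726646 -0.95221114]
```

View pics/w8.png

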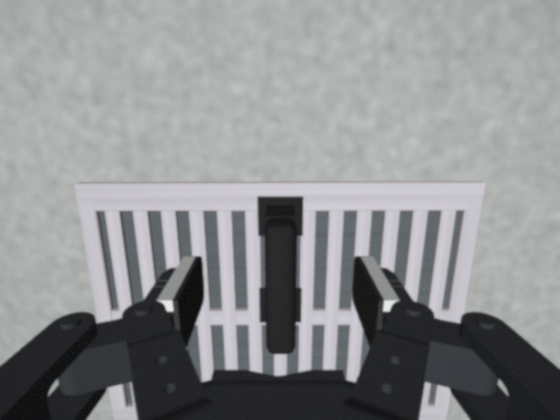

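>>> {"method": "jog_arm", "body": {"plan": [[[0,0,0,0,0,0],[0,0,0,0,0,0],[0,0,0,0,0,0],[0,0,0,0,0,0],[0,0,0,0,0,0],[0,0,0,0,0,0],[0,0,0,0,0,0]]], "grip": -1, "squeeze": 110}}

```text
time_s: 12.65
position: [0.5056, 0.3305, 0.0116]
tool_rot: [[0.967, 0.255, 0.001], [0.255, -0.967, 0.0], [0.001, 0.0, -1.0]]
ft_force: [-1.5, -0.8, 5.4]
grip_width: 0.01
```

>>> {"method": "jog_arm", "body": {"plan": [[[0,0,-0.3,0,0,0],[0,0,-0.8,0,0,0],[0,0,-0.9,0,0,0],[0,0,-0.5,0,0,0],[0,0,0,0,0,0],[0,0,0,0,0,0]]]}}

```text
time_s: 13.25
position: [0.5049, 0.3302, 0.1103]
tool_rot: [[0.967, 0.254, -0.001], [0.254, -0.967, -0.0], [-0.001, 0.0, -1.0]]
ft_force: [0.2, 0.2, -2.6]
grip_width: 0.0098
```

Run:
```python
from fit import *
s=env.observe(); print(s['time_s'],s['position'],s['tool_rot'],s['grip_width'],s['ft_force'],s['qvel'])
im,d,ci=grab('wrist','w9')
```

```text
13.25 [0.50490848 0.33023817 0.1103312 ] [[ 9.67088607e-01  2.54438329e-01 -8.73662303e-04]
 [ 2.54438141e-01 -9.67088997e-01 -3.22363927e-04]
 [-9.26930940e-04  8.94614688e-05 -9.99999566e-01]] 0.009752753838301511 [ 0.17684579  0.19207461 -2.59740426] [-0.06601397  1.54019287  1.28741516 -0.06158243 -0.12244135 -0.01076839]
```

View pics/w9.png

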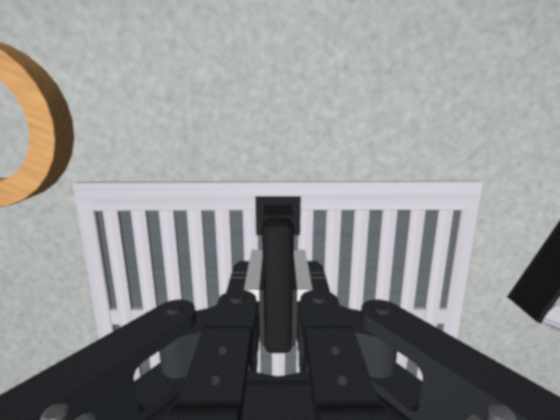

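```bash
cat > hand.py <<'E'
from fit import *
def inhand(tag,R,p,show=True):
    im,d,ci=load(tag); W=world(d,ci); T=(W-p)@R   # tool coords
    hsv=cv2.cvtColor(im,cv2.COLOR_RGB2HSV)
    k=(d>0)&(np.abs(T[...,2]-.008)<.012)&(hsv[...,2]>120)&(np.abs(T[...,0])<.08)&(np.abs(T[...,1])<.12)&(np.abs(T[...,1])>.03)
    k=cv2.erode(k.astype(np.uint8),np.ones((2,2)))>0
    X=T[k]; A=np.c_[X[:,:2],np.ones(len(X))]
    for _ in range(3):
        co=np.linalg.lstsq(A,X[:,2],rcond=None)[0]; r=X[:,2]-A@co; g=np.abs(r)<.003; X=X[g];A=A[g]
    print('n',len(X),'top plane z=',co, 'slope deg x,y',np.degrees(np.arctan(co[:2])))
    y=X[:,1]; print('x max by y-bin:',[(round(b,3),round(float(np.percentile(X[(y>b)&(y<b+.02),0],99.5)),4)) for b in (-.09,-.07,-.05,.03,.05,.07) if ((y>b)&(y<b+.02)).sum()>20])
    x=X[:,0]; print('y ext by x:',[(round(b,3),np.round(np.percentile(X[(x>b)&(x<b+.012),1],[.5,99.5]),4).tolist()) for b in (-.02,-.01,0,.01,.02,.03) if ((x>b)&(x<b+.012)).sum()>20])
    return co
E
python3 - <<'E'
from hand import *
s=env.observe(); inhand('w9',s['tool_rot'],s['position'])
E
```

```text
n 24179 top plane z= [-0.00635516  0.0011312   0.00669407] slope deg x,y [-0.3641191   0.06481305]
x max by y-bin: [(-0.09, 0.0371), (-0.07, 0.0374), (-0.05, 0.0375), (0.03, 0.0375), (0.05, 0.0375), (0.07, 0.0374)]
y ext by x: [(-0.02, [-0.0889, 0.0888]), (-0.01, [-0.089, 0.0889]), (0, [-0.0891, 0.0888]), (0.01, [-0.0891, 0.0889]), (0.02, [-0.0891, 0.0887]), (0.03, [-0.0888, 0.0885])]
```

Run:
```python
from hand import *
im,d,ci=load('w3');W=world(d,ci);c=np.array([.5327,.0246,0]);a=np.radians(-8.48);Rz=Ro.from_euler('z',a).as_matrix()
T=(W-c)@Rz
k=(d>0)&(np.abs(T[...,1])<.04)&(T[...,0]>.055)&(T[...,0]<.11)&(T[...,2]>.02)
X=T[k]; print('clip',X.max(0),X.min(0))
for z in (.03,.035,.04,.045): 
    q=X[(np.abs(X[:,2]-z)<.0025)]; print(z,len(q),q.min(0),q.max(0))
s=env.observe(); print(s['position'])
plan(s['tool_rot'],s['position'],down(-8.48),np.array([.4684,.0342,.17]),10)
```

```text
clip [0.08619934 0.03999228 0.13544218] [ 0.05500098 -0.03999904  0.02001688]
0.03 1067 [ 0.06107012 -0.03916711  0.02750344] [0.08619934 0.03934326 0.03249645]
0.035 1955 [ 0.06133776 -0.03999163  0.03250162] [0.08536066 0.03997499 0.03749989]
0.04 734 [ 0.06408795 -0.02510885  0.03751006] [0.06928069 0.02524279 0.04249819]
0.045 3112 [ 0.06712765 -0.02536341  0.04250608] [0.08073655 0.02533985 0.04749878]
[0.50461787 0.33013081 0.1095862 ]
10 rows
   [-0.276, 0.692, -0.15, 0.001, 0.002, 0.27]
   [-0.248, 0.703, -0.15, 0.001, 0.002, 0.27]
   [-0.219, 0.713, -0.15, 0.001, 0.002, 0.27]
   [-0.19, 0.721, -0.15, 0.001, 0.002, 0.27]
   [-0.161, 0.728, -0.151, 0.001, 0.002, 0.27]
   [-0.131, 0.734, -0.151, 0.001, 0.002, 0.27]
   [-0.101, 0.739, -0.151, 0.001, 0.002, 0.27]
   [-0.071, 0.742, -0.151, 0.001, 0.002, 0.27]
   [-0.041, 0.744, -0.151, 0.001, 0.002, 0.27]
   [-0.011, 0.745, -0.151, 0.001, 0.002, 0.27]
```

>>> {"method": "jog_arm", "body": {"plan": [[[-0.28,0.69,-0.15,0,0,0.27],[-0.25,0.7,-0.15,0,0,0.27],[-0.22,0.71,-0.15,0,0,0.27],[-0.19,0.72,-0.15,0,0,0.27],[-0.16,0.73,-0.15,0,0,0.27],[-0.13,0.73,-0.15,0,0,0.27],[-0.1,0.74,-0.15,0,0,0.27],[-0.07,0.74,-0.15,0,0,0.27],[-0.04,0.74,-0.15,0,0,0.27],[-0.01,0.75,-0.15,0,0,0.27]]]}}

```text
time_s: 14.3
position: [0.4681, 0.0338, 0.1697]
tool_rot: [[0.989, -0.149, -0.003], [-0.149, -0.989, 0.001], [-0.003, -0.0, -1.0]]
ft_force: [-0.4, -0.6, -2.8]
grip_width: 0.0097
```

>>> {"method": "jog_arm", "body": {"plan": [[[0,0,0,0,0,0],[0,0,0,0,0,0],[0,0,0,0,0,0]]]}}

```text
time_s: 14.6
position: [0.4686, 0.0354, 0.1701]
tool_rot: [[0.989, -0.146, -0.002], [-0.146, -0.989, 0.001], [-0.002, -0.0, -1.0]]
ft_force: [0.4, -0.4, -2.6]
grip_width: 0.0097
```

Run:
```python
from hand import *
s=env.observe(); print(s['time_s'],s['position'],s['tool_rot'],s['qvel'],s['ft_force'])
im,d,ci=grab('wrist','w10'); inhand('w10',s['tool_rot'],s['position'])
W=world(d,ci); c=np.array([.5327,.0246,0]);Rz=Ro.from_euler('z',-8.48,degrees=True).as_matrix(); T=(W-c)@Rz
ok=(d>0)&(np.abs(T[...,2]-.034)<.004)
for b in (-.03,-.01,.01,.03,.05):
    k=ok&(T[...,0]>b)&(T[...,0]<b+.02)&(np.abs(T[...,1])>.085)&(np.abs(T[...,1])<.105); y=T[k][:,1]; 
    print(b,len(y), np.percentile(y[y>0],[1,99]) if (y>0).sum()>9 else 0, np.percentile(y[y<0],[1,99]) if (y<0).sum()>9 else 0)
for b in (-.08,-.06,-.04,.04,.06,.08):
    k=ok&(np.abs(T[...,1]-b)<.01)&(T[...,0]>.06)&(T[...,0]<.085); x=T[k][:,0]; print('rear',b,len(x),np.percentile(x,[1,99]) if len(x)>9 else 0)
```

```text
14.6 [0.46862194 0.03543521 0.17005786] [[ 9.89225057e-01 -1.46391197e-01 -1.84521855e-03]
 [-1.46390320e-01 -9.89226724e-01  6.02437137e-04]
 [-1.91353100e-03 -3.25823777e-04 -9.99998116e-01]] [ 0.57253147 -0.16502804 -0.31457165 -0.0812012   0.01947137 -0.04841426] [ 0.4221562  -0.4199099  -2.58903406]
n 32765 top plane z= [-0.01286461 -0.00096601  0.00805263] slope deg x,y [-0.73704747 -0.05534821]
x max by y-bin: [(-0.09, 0.0368), (-0.07, 0.0371), (-0.05, 0.0371), (0.03, 0.0371), (0.05, 0.0371), (0.07, 0.037)]
y ext by x: [(-0.02, [-0.0886, 0.0891]), (-0.01, [-0.0885, 0.089]), (0, [-0.0885, 0.0889]), (0.01, [-0.0884, 0.0888]), (0.02, [-0.0887, 0.0889]), (0.03, [-0.0885, 0.0886])]
-0.03 336 [0.09261834 0.09667307] [-0.09687058 -0.09267707]
-0.01 362 [0.0924647  0.09689392] [-0.09700799 -0.09267963]
0.01 394 [0.09271986 0.09691525] [-0.09696708 -0.09259866]
0.03 410 [0.09263509 0.09695254] [-0.09706136 -0.09261542]
0.05 519 [0.08602152 0.09684507] [-0.09685251 -0.08605389]
rear -0.08 310 [0.06790646 0.07398857]
rear -0.06 308 [0.06796807 0.07384312]
rear -0.04 311 [0.06781988 0.07396105]
rear 0.04 310 [0.06792261 0.07401609]
rear 0.06 307 [0.06786457 0.07390919]
rear 0.08 309 [0.06785654 0.07404798]
```

View pics/w10.png

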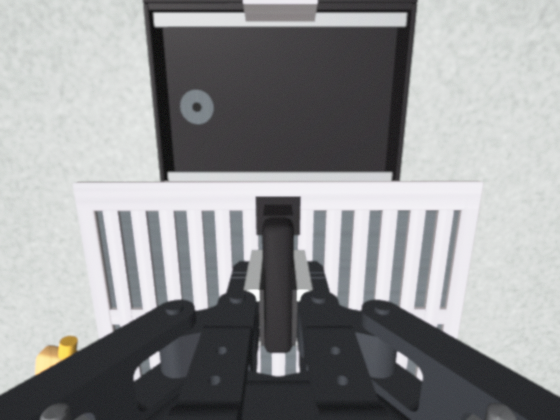

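```bash
cat >> hand.py <<'E'
C=np.array([.5327,.0246,0]);RZ=Ro.from_euler('z',-8.48,degrees=True).as_matrix(); LT=np.array([-.0975,0,.0105])
def pose(L,th):
    t=np.radians(th); c,s=np.cos(t),np.sin(t)
    Rt=np.array([[c,0,s],[0,-1,0],[s,0,-c]]); return RZ@Rt, C+RZ@(np.array(L)-Rt@LT)
def lipnow(s):
    Rt=RZ.T@s['tool_rot']; L=RZ.T@(s['position']-C)+Rt@LT; Rr=L+Rt@np.array([.135,0,0])
    return np.round(L*1000,1),np.round(Rr*1000,1),'tilt',round(np.degrees(np.arctan2(Rt[2,0],Rt[0,0])),2),'yaw',round(np.degrees(np.arctan2(Rt[1,0],Rt[0,0])),2),'roll',round(np.degrees(np.arctan2(Rt[2,1],-Rt[1,1])),2)
E
python3 - <<'E'
from hand import *
s=env.observe(); print(lipnow(s))
B=pose([-.048,0,.055],15);Cc=pose([-.048,0,.0285],15)
plan(s['tool_rot'],s['position'],*B,6); plan(*B,*Cc,2); print(B[1],Cc[1])
E
```

```text
(array([-162.4,    1.3,  159.8]), array([-27.4,   1.5, 159.6]), 'tilt', np.float64(-0.09), 'yaw', np.float64(0.09), 'roll', np.float64(-0.01))
6 rows
   [0.452, 0.007, 0.332, -0.0, 0.293, 0.002]
   [0.437, 0.006, 0.351, -0.0, 0.293, 0.002]
   [0.421, 0.006, 0.37, -0.0, 0.293, 0.002]
   [0.405, 0.006, 0.388, -0.0, 0.293, 0.002]
   [0.387, 0.006, 0.406, -0.0, 0.293, 0.002]
   [0.369, 0.006, 0.422, -0.0, 0.293, 0.002]
2 rows
   [-0.086, 0.0, 0.32, 0.0, 0.0, 0.0]
   [-0.086, 0.0, 0.32, 0.0, 0.0, 0.0]
[0.57568504 0.01819118 0.09037708] [0.57568504 0.01819118 0.06387708]
```

>>> {"method": "jog_arm", "body": {"plan": [[[0.45,0.007,0.33,0,0.29,0],[0.44,0.007,0.35,0,0.29,0],[0.42,0.007,0.37,0,0.29,0],[0.4,0.006,0.39,0,0.29,0],[0.39,0.006,0.41,0,0.29,0],[0.37,0.006,0.42,0,0.29,0],[0,0,0,0,0,0],[0,0,0,0,0,0],[0,0,0,0,0,0]]]}}

```text
time_s: 15.55
position: [0.5757, 0.0178, 0.0917]
tool_rot: [[0.956, -0.146, 0.255], [-0.141, -0.989, -0.038], [0.258, -0.0, -0.966]]
ft_force: [-1.2, 0.2, -2.3]
grip_width: 0.0098
```

Run:
```python
from hand import *
s=env.observe(); print(s['time_s'],lipnow(s),s['ft_force'])
plan(s['tool_rot'],s['position'],*pose([-.048,0,.0285],15),2)
im,d,ci=grab('wrist','w11'); inhand('w11',s['tool_rot'],s['position'])
grab('side','s11'); im,d,ci=load('s11'); q=proj([C],ci)[0].astype(int); cv2.imwrite('pics/s11c.png',cv2.resize(im[q[1]-70:q[1]+60,q[0]-80:q[0]+80],None,fx=5,fy=4.6,interpolation=cv2.INTER_CUBIC)[:,:,::-1])
```

```text
15.55 (array([-48. ,  -0.5,  56.4]), array([82.4, -0.3, 91.2]), 'tilt', np.float64(14.93), 'yaw', np.float64(0.06), 'roll', np.float64(-0.0)) [-1.17207703  0.17230072 -2.28623305]
2 rows
   [-0.09, -0.005, 0.336, -0.001, 0.004, 0.003]
   [-0.09, -0.005, 0.336, -0.001, 0.004, 0.003]
n 24402 top plane z= [-4.60323889e-03 -4.08921372e-05  7.36538325e-03] slope deg x,y [-0.2637443  -0.00234295]
x max by y-bin: [(-0.09, 0.0369), (-0.07, 0.037), (-0.05, 0.0373), (0.03, 0.0373), (0.05, 0.0373), (0.07, 0.0372)]
y ext by x: [(-0.02, [-0.0887, 0.0892]), (-0.01, [-0.0888, 0.0892]), (0, [-0.0888, 0.0891]), (0.01, [-0.0888, 0.0891]), (0.02, [-0.0887, 0.089]), (0.03, [-0.0885, 0.0888])]
```

View pics/s11c.png

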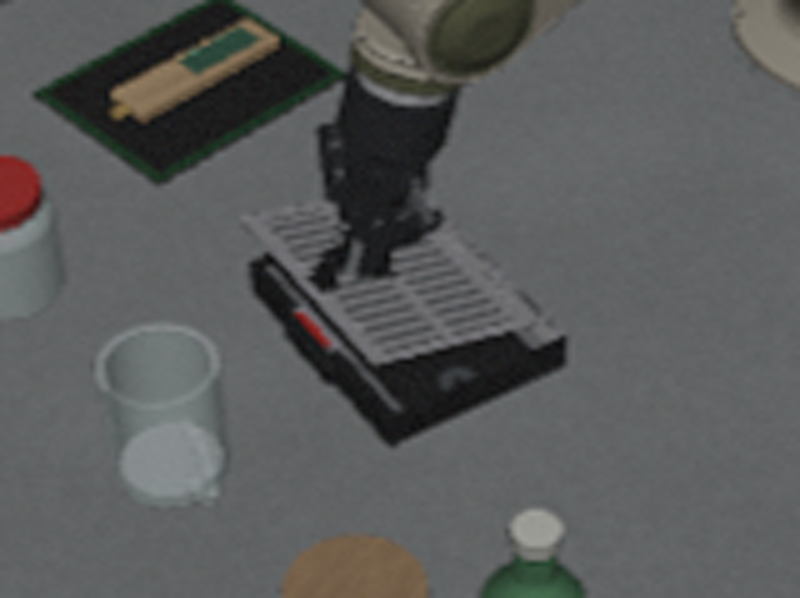

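The side view (crop) shows the grate held rear-up over the tray with its lip behind the keeper; the handle lies on the mat.

>>> {"method": "jog_arm", "body": {"plan": [[[-0.09,-0.01,0.33,0,0,0],[-0.09,0,0.33,0,0,0],[0,0,0,0,0,0],[0,0,0,0,0,0],[0,0,0,0,0,0]]]}}

```text
time_s: 16.15
position: [0.5763, 0.0177, 0.0648]
tool_rot: [[0.955, -0.147, 0.257], [-0.142, -0.989, -0.038], [0.259, 0.0, -0.966]]
ft_force: [0.6, 0.5, -2.2]
grip_width: 0.0095
```

Run:
```python
from hand import *
s=env.observe(); print(s['time_s'],lipnow(s),s['ft_force'])
plan(s['tool_rot'],s['position'],*pose([-.0695,0,.0275],15),6)
```

```text
16.15 (array([-47.3,  -0.4,  29.3]), array([83.1, -0.4, 64.4]), 'tilt', np.float64(15.04), 'yaw', np.float64(0.02), 'roll', np.float64(0.0)) [ 0.6446572   0.47481838 -2.21249384]
6 rows
   [-0.091, -0.002, -0.016, -0.0, -0.001, 0.0]
   [-0.091, -0.002, -0.016, -0.0, -0.001, 0.0]
   [-0.091, -0.002, -0.016, -0.0, -0.001, 0.0]
   [-0.091, -0.002, -0.016, -0.0, -0.001, 0.0]
   [-0.091, -0.002, -0.016, -0.0, -0.001, 0.0]
   [-0.091, -0.002, -0.016, -0.0, -0.001, 0.0]
```

>>> {"method": "jog_arm", "body": {"plan": [[[-0.09,0,-0.015,0,0,0],[-0.09,0,-0.015,0,0,0],[-0.09,0,-0.015,0,0,0],[-0.09,0,-0.015,0,0,0],[-0.09,0,-0.015,0,0,0],[0,0,0,0,0,0],[0,0,0,0,0,0]]]}}

```text
time_s: 16.85
position: [0.558, 0.0204, 0.0621]
tool_rot: [[0.956, -0.147, 0.255], [-0.142, -0.989, -0.038], [0.258, 0.0, -0.966]]
ft_force: [-0.5, 0.8, -2.9]
grip_width: 0.0097
```

Run:
```python
from hand import *
s=env.observe(); print(s['time_s'],lipnow(s),s['ft_force'])
im,d,ci=grab('side','s12'); q=proj([C],ci)[0].astype(int); cv2.imwrite('pics/s12c.png',cv2.resize(im[q[1]-70:q[1]+60,q[0]-80:q[0]+80],None,fx=5,fy=4.6,interpolation=cv2.INTER_CUBIC)[:,:,::-1])
```

```text
16.85 (array([-65.9,  -0.5,  26.8]), array([64.5, -0.4, 61.7]), 'tilt', np.float64(14.96), 'yaw', np.float64(0.02), 'roll', np.float64(0.0)) [-0.50474946  0.78340339 -2.9495169 ]
```

View pics/s12c.png

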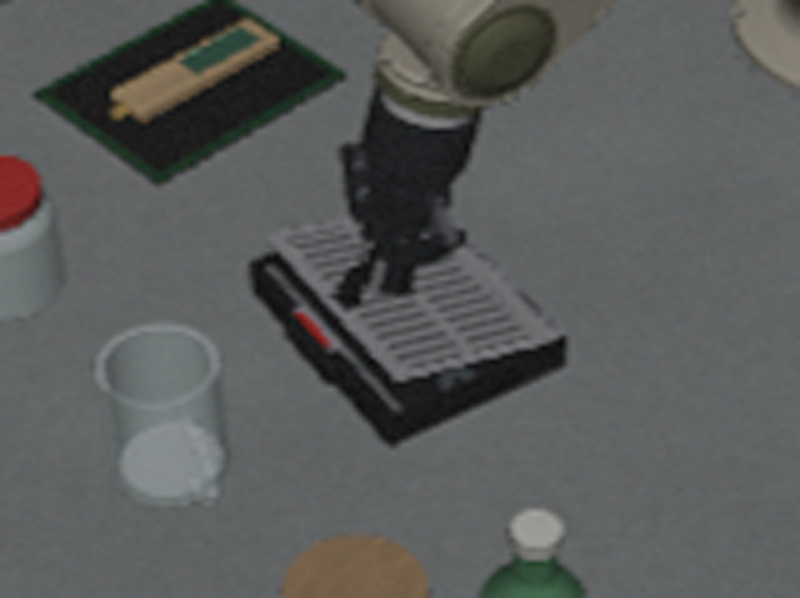

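>>> {"method": "jog_arm", "body": {"plan": [[[-0.04,0,-0.01,0,0,0],[-0.03,0,-0.01,0,0,0],[-0.03,0,-0.01,0,0,0],[0,0,0,0,0,0],[0,0,0,0,0,0]]]}}

```text
time_s: 17.4
position: [0.5547, 0.0208, 0.0627]
tool_rot: [[0.955, -0.147, 0.257], [-0.142, -0.989, -0.038], [0.26, -0.0, -0.966]]
ft_force: [4.7, -0.2, -1.7]
grip_width: 0.0096
```

Run:
```python
from hand import *
s=env.observe(); print(s['time_s'],lipnow(s),s['ft_force'],RZ.T@s['ft_force'])
```

```text
17.4 (array([-69.1,  -0.5,  27.2]), array([61.2, -0.5, 62.3]), 'tilt', np.float64(15.09), 'yaw', np.float64(0.0), 'roll', np.float64(-0.0)) [ 4.74925374 -0.18133353 -1.69281456] [ 4.72407224  0.52099368 -1.69281456]
```

>>> {"method": "jog_arm", "body": {"plan": [[[0.025,0,0.073,0,-0.2,0],[0.007,0,0.073,0,-0.2,0],[0.007,0,0.073,0,-0.2,0],[0.007,0,0.073,0,-0.2,0],[0.007,0,0.073,0,-0.2,0],[0,0,0,0,0,0],[0,0,0,0,0,0]]]}}

```text
time_s: 18.1
position: [0.5587, 0.0202, 0.0483]
tool_rot: [[0.983, -0.147, 0.11], [-0.146, -0.989, -0.017], [0.111, 0.0, -0.994]]
ft_force: [2.8, -2.3, -2.3]
grip_width: 0.0097
```

Run:
```python
from hand import *
s=env.observe(); print(s['time_s'],lipnow(s),RZ.T@s['ft_force'],s['wrist_torque'],s['grip_width'])
im,d,ci=grab('wrist','w13'); inhand('w13',s['tool_rot'],s['position'])
```

```text
18.1 (array([-69.3,  -0.6,  27. ]), array([64.8, -0.5, 42. ]), 'tilt', np.float64(6.4), 'yaw', np.float64(0.02), 'roll', np.float64(0.01)) [ 3.10142699 -1.89874255 -2.32599579] [-0.28599531 -0.40274478 -0.05366641] 0.009719416017147813
n 28587 top plane z= [-0.01116332  0.00158144  0.00771288] slope deg x,y [-0.63958461  0.09060978]
x max by y-bin: [(-0.09, 0.0371), (-0.07, 0.0372), (-0.05, 0.0372), (0.03, 0.0372), (0.05, 0.0372), (0.07, 0.0372)]
y ext by x: [(-0.02, [-0.0889, 0.0891]), (-0.01, [-0.0889, 0.089]), (0, [-0.0888, 0.089]), (0.01, [-0.089, 0.089]), (0.02, [-0.0889, 0.0889]), (0.03, [-0.0888, 0.0887])]
```

View pics/w13.png

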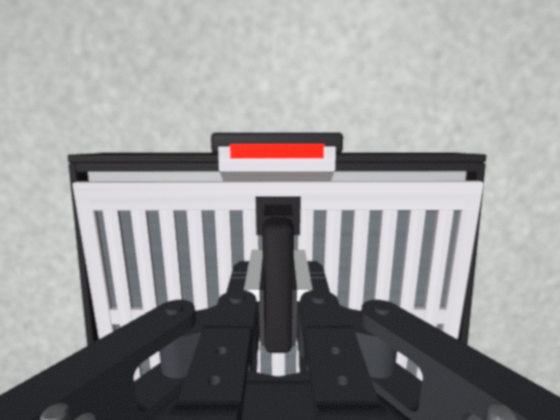

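>>> {"method": "jog_arm", "body": {"plan": [[[0.007,0,0.073,0,-0.2,0],[0.007,0,0.073,0,-0.2,0],[0.007,0,0.073,0,-0.2,0],[0,0,0,0,0,0],[0,0,0,0,0,0]]]}}

```text
time_s: 18.65
position: [0.5601, 0.0201, 0.0397]
tool_rot: [[0.989, -0.147, 0.022], [-0.147, -0.989, -0.003], [0.022, 0.0, -1.0]]
ft_force: [1.9, -1.8, -3.1]
grip_width: 0.0094
```

Run:
```python
from hand import *
s=env.observe(); print(s['time_s'],lipnow(s),RZ.T@s['ft_force'],s['wrist_torque'],s['grip_width'])
im,d,ci=grab('wrist','w14'); inhand('w14',s['tool_rot'],s['position'])
```

```text
18.65 (array([-69.5,  -0.5,  27.1]), array([65.5, -0.4, 30. ]), 'tilt', np.float64(1.25), 'yaw', np.float64(0.02), 'roll', np.float64(0.01)) [ 2.10928981 -1.53278446 -3.10447083] [-0.24579068 -0.31802918 -0.12806521] 0.009426695416432086
n 31711 top plane z= [-0.01179482  0.00095312  0.00797517] slope deg x,y [-0.67576194  0.05460947]
x max by y-bin: [(-0.09, 0.0373), (-0.07, 0.0373), (-0.05, 0.0373), (0.03, 0.0373), (0.05, 0.0374), (0.07, 0.0373)]
y ext by x: [(-0.02, [-0.0889, 0.0889]), (-0.01, [-0.089, 0.089]), (0, [-0.0889, 0.0891]), (0.01, [-0.0888, 0.089]), (0.02, [-0.0889, 0.0889]), (0.03, [-0.0887, 0.0886])]
```

View pics/w14.png

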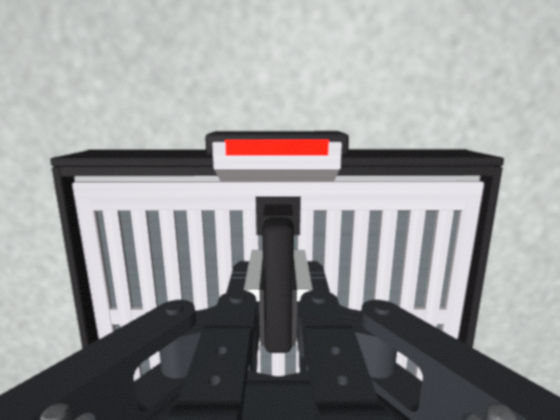

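Run:
```python
from hand import *
for tag in('w3','w10','w13','w14'):
    im,d,ci=load(tag); W=world(d,ci); T=(W-C)@RZ; print(tag)
    col=(d>0)&(np.abs(T[...,1]-.016)<.006)&(T[...,0]>.045)&(T[...,0]<.09)
    X=T[col]; X=X[np.argsort(X[:,0])]
    for b in np.arange(.048,.088,.002):
        q=X[(X[:,0]>=b)&(X[:,0]<b+.002)]; 
        if len(q): print('  x%.0f-: z %s n%d'%(b*1000,np.round(np.percentile(q[:,2],[5,50,95])*1000,1),len(q)),end=';')
    # rear outer edge
    k=(d>0)&(np.abs(T[...,2]-.034)<.003)&(np.abs(T[...,1])>.04)&(np.abs(T[...,1])<.08)&(T[...,0]>.066)&(T[...,0]<.085); print('\n rear wall x',np.percentile(T[k][:,0],[1,99]) if k.sum()>9 else None)
```

```text
w3
  x48-: z [2.6 3.5 4.6] n68;  x50-: z [2.2 3.2 4.4] n75;  x52-: z [2.  3.3 4.5] n75;  x54-: z [2.5 3.5 4.3] n75;  x56-: z [2.4 3.4 4.4] n76;  x58-: z [ 2.4  4.3 25.5] n92;  x60-: z [23.6 25.3 32.8] n110;  x62-: z [32.  34.2 35.8] n114;  x64-: z [35.8 37.6 40. ] n122;  x66-: z [39.4 41.2 43. ] n127;  x68-: z [42.6 44.4 46. ] n135;  x70-: z [44.4 45.4 46.6] n125;  x72-: z [44.6 45.3 46.3] n122;  x74-: z [44.6 46.3 47.5] n141;  x76-: z [44.7 46.4 47.6] n130;  x78-: z [44.9 46.5 47.7] n132;  x80-: z [32.1 46.2 47.4] n39;  x82-: z [31.3 32.2 33.4] n90;  x84-: z [30.7 31.9 33. ] n93;  x86-: z [29.6 29.9 30.4] n12;
 rear wall x [0.06805503 0.07599386]
w10
  x48-: z [2.  3.3 4.5] n41;  x50-: z [2.3 3.2 4.6] n40;  x52-: z [2.4 3.2 4.4] n34;  x54-: z [2.3 3.3 4. ] n43;  x56-: z [2.4 3.4 4.2] n45;  x58-: z [ 2.6  4.5 25.2] n73;  x60-: z [ 2.5 24.2 32.7] n127;  x62-: z [ 3.3 33.7 36.1] n82;  x64-: z [34.9 37.4 39.4] n71;  x66-: z [38.1 40.9 43.5] n83;  x68-: z [42.4 44.2 45.9] n71;  x70-: z [44.4 45.1 46.6] n42;
 rear wall x [0.0679162  0.07395567]
w13
  x48-: z [40.4 42.6 44.4] n115;  x50-: 
[... 613 characters left out ...]
0.06823376 0.07604605]
w14
  x48-: z [29.6 32.1 33.2] n116;  x50-: z [29.9 32.  33.6] n110;  x52-: z [32.  33.1 33.9] n93;  x54-: z [32.3 33.2 34.2] n118;  x56-: z [32.1 33.2 34.3] n123;  x58-: z [32.1 33.3 34.3] n117;  x60-: z [32.5 33.4 34.4] n114;  x62-: z [32.5 33.3 34.3] n125;  x64-: z [31.  32.7 34.2] n129;  x66-: z [33.1 34.5 36.2] n87;  x68-: z [36.3 38.  39.6] n89;  x70-: z [39.4 41.3 42.8] n94;  x72-: z [42.9 44.4 46.1] n124;  x74-: z [44.3 45.4 46.6] n152;  x76-: z [44.4 45.4 46.3] n156;  x78-: z [45.  46.3 47.6] n145;  x80-: z [45.2 46.6 47.7] n150;  x82-: z [31.8 46.4 47.5] n201;  x84-: z [-0.2 32.  47.2] n224;  x86-: z [-0.5  0.8 30.3] n155;
 rear wall x [0.06835741 0.07630407]
```

The clip is pushed back about 4 mm and the rear edge is on its slope, 5 mm still to go. Continuing the pivot.

>>> {"method": "jog_arm", "body": {"plan": [[[0.005,0,0.07,0,-0.15,0],[0.005,0,0.06,0,-0.1,0],[0,0,0.04,0,-0.03,0],[0,0,0,0,0,0],[0,0,0,0,0,0]]]}}

```text
time_s: 19.2
position: [0.5602, 0.0201, 0.0355]
tool_rot: [[0.989, -0.147, -0.021], [-0.147, -0.989, 0.003], [-0.021, 0.0, -1.0]]
ft_force: [-11.4, -0.6, 27.1]
grip_width: 0.0097
```

```bash
cat >> hand.py <<'E'
def prof(tag):
    im,d,ci=load(tag); W=world(d,ci); T=(W-C)@RZ
    col=(d>0)&(np.abs(T[...,1]-.016)<.006)&(T[...,0]>.045)&(T[...,0]<.09); X=T[col]
    for b in np.arange(.048,.084,.002):
        q=X[(X[:,0]>=b)&(X[:,0]<b+.002)]
        if len(q): print('x%.0f z%.1f'%(b*1000,np.median(q[:,2])*1000),end='; ')
    print()
    # grate top by plane fit in tray frame
    hsv=cv2.cvtColor(im,cv2.COLOR_RGB2HSV)
    k=(d>0)&(np.abs(T[...,0])<.062)&(np.abs(T[...,1])<.085)&(np.abs(T[...,1])>.03)&(T[...,2]>.02)&(T[...,2]<.05)&(hsv[...,2]>120)
    X=T[k]
    for _ in range(3):
        A=np.c_[X[:,:2],np.ones(len(X))]; co=np.linalg.lstsq(A,X[:,2],rcond=None)[0]; X=X[np.abs(X[:,2]-A@co)<.002]
    print('grate top z at centre %.1f, at x=62 %.1f, at -66 %.1f, slopes deg'%(co[2]*1e3,(co[2]+.062*co[0])*1e3,(co[2]-.066*co[0])*1e3),np.degrees(co[:2]),'y ext',np.percentile(T[k][:,1],[0.1,99.9]))
E
python3 - <<'E'
from hand import *
s=env.observe(); print(s['time_s'],lipnow(s),RZ.T@s['ft_force'],s['wrist_torque'],s['grip_width'])
grab('wrist','w15'); prof('w15')
E
```

```text
19.2 (array([-69.9,  -0.5,  27.1]), array([65.1, -0.4, 24.2]), 'tilt', np.float64(-1.21), 'yaw', np.float64(0.04), 'roll', np.float64(0.02)) [-11.18397121  -2.28315383  27.0555246 ] [-0.16593353  1.43921195 -0.04519171] 0.009686370876976673
x48 z129.1; x50 z27.7; x52 z28.2; x54 z28.4; x56 z28.4; x58 z28.5; x60 z29.9; x62 z33.9; x64 z37.6; x66 z40.9; x68 z44.7; x70 z45.3; x72 z45.4; x74 z46.2; x76 z46.5; x78 z45.9; x80 z32.8; x82 z32.4; 
grate top z at centre 27.4, at x=62 28.1, at -66 26.6, slopes deg [0.65230429 0.04586659] y ext [-0.0848981   0.08485326]
```

View pics/w15.png

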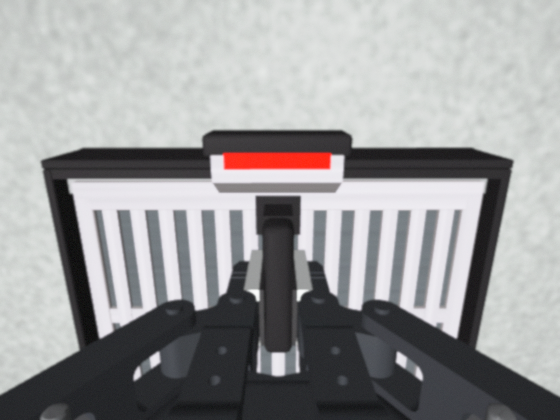

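The grate has snapped in: the clip profile is back at rest and covers the rear edge, with the grate top at about 28 mm. I'll unload, let go and withdraw.

>>> {"method": "jog_arm", "body": {"plan": [[[0,0,-0.02,0,0.05,0],[0,0,-0.02,0,0.05,0],[0,0,0,0,0,0]]]}}

```text
time_s: 19.55
position: [0.5604, 0.0201, 0.0356]
tool_rot: [[0.989, -0.147, -0.006], [-0.147, -0.989, 0.001], [-0.006, 0.0, -1.0]]
ft_force: [-4.4, -0.7, 11.2]
grip_width: 0.01
```

>>> {"method": "jog_arm", "body": {"plan": [[[0,0,0,0,0,0],[0,0,0,0,0,0],[0,0,0,0,0,0],[0,0,0,0,0,0],[0,0,-0.2,0,0,0],[0,0,-0.6,0,0,0],[0,0,-1,0,0,0],[-0.3,0,-1,0,0,0],[-0.3,0,-1,0,0,0],[0,0,0,0,0,0]]], "grip": 0.2}}

```text
time_s: 20.55
position: [0.5389, 0.0234, 0.1925]
tool_rot: [[0.989, -0.147, 0.004], [-0.147, -0.989, -0.001], [0.004, 0.0, -1.0]]
ft_force: [1.2, -1.1, -0.2]
grip_width: 0.0513
```

>>> {"method": "jog_arm", "body": {"plan": [[[-0.8,0,-0.4,0,0,0],[-0.6,0,0,0,0,0],[0,0,0,0,0,0],[0,0,0,0,0,0],[0,0,0,0,0,0]]]}}

```text
time_s: 21.05
position: [0.4833, 0.0314, 0.2027]
tool_rot: [[0.989, -0.147, -0.006], [-0.147, -0.989, 0.001], [-0.006, -0.0, -1.0]]
ft_force: [0.3, -0.1, -0.2]
grip_width: 0.0515
```

Run:
```python
from hand import *
s=env.observe(); print(s['time_s'],s['position'],RZ.T@s['ft_force'],s['grip_width'])
grab('wrist','w16'); prof('w16'); grab('top','top1'); im,d,ci=grab('side','s16')
q=proj([C],ci)[0].astype(int); cv2.imwrite('pics/s16c.png',cv2.resize(im[q[1]-70:q[1]+60,q[0]-80:q[0]+80],None,fx=5,fy=4.6,interpolation=cv2.INTER_CUBIC)[:,:,::-1])
```

```text
21.05 [0.48327567 0.03141419 0.20269219] [ 0.34508708 -0.06148073 -0.17007197] 0.05152383175356592
x48 z26.9; x50 z26.9; x52 z27.7; x54 z28.2; x56 z28.2; x58 z28.0; x60 z29.1; x62 z33.7; x64 z37.6; x66 z41.3; x68 z44.3; x70 z45.2; x72 z45.3; x74 z46.5; x76 z46.6; x78 z46.6; x80 z45.7; x82 z32.2; 
grate top z at centre 28.1, at x=62 28.0, at -66 28.2, slopes deg [-0.08471679 -0.01056596] y ext [-0.08491504  0.08489131]
```

View pics/w16.png

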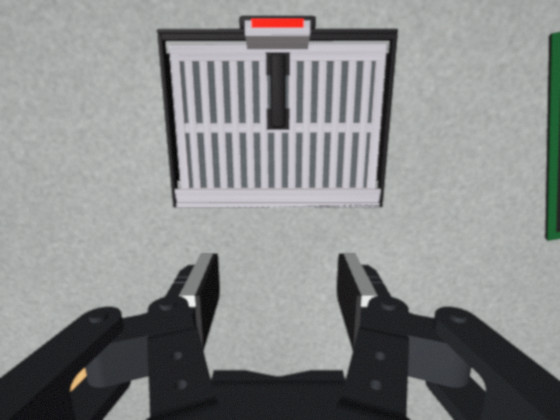

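View pics/top1.png

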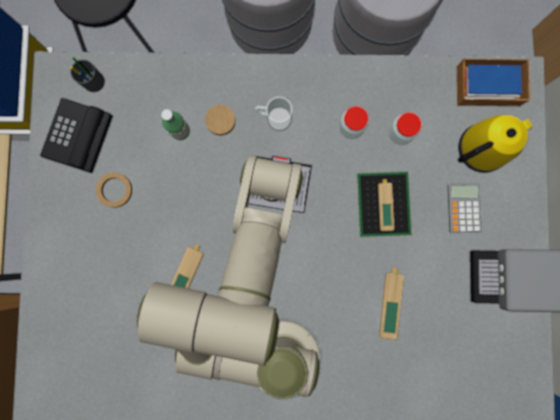

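View pics/s16c.png

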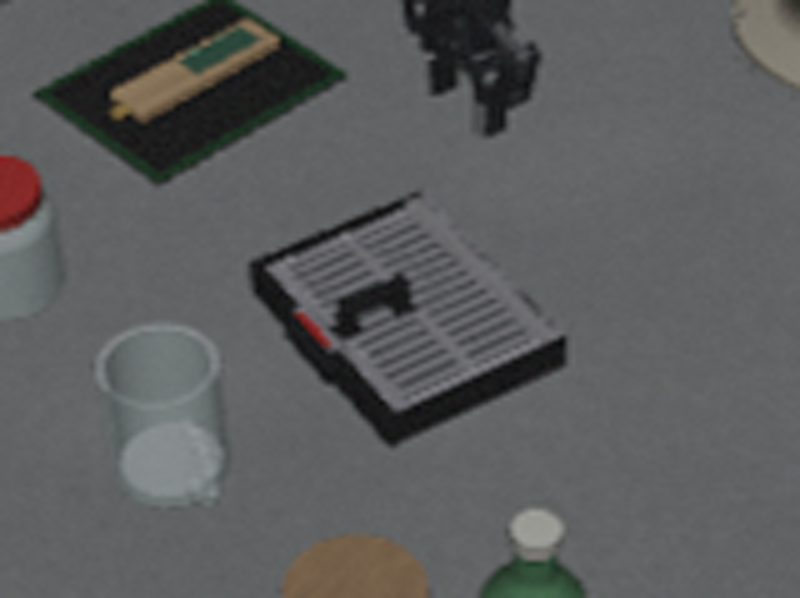

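The wrist view shows the grate level (top at 28 mm front and rear), its lip under the keeper (row about 190) and the clip at rest over its rear edge (275,42). The top view shows the handle on the mat (386,205), inside the border, and the other things where they were. The gripper is clear of everything.

```bash
python3 -c "
from rig import close_job
print(close_job())"
```

```text
the job is handed in; nothing more can be done
None
```

The job is done and handed in at about 21 s of the 53 s allowed.

- **Handle:** I gripped the handle in the tray and turned it about 44° along the tray's length until its corners came clear. I then lifted it and laid it flat on the bar mat, opening the gripper only once it was touching the mat. The top view shows it inside the border. The first grip on it was shallow: the fingertips overlapped the wood by only about 2 mm, but it did not slip.
- **Grate:** I hooked the lip under the keeper strip with the rear raised 15° until it touched the front wall with about 5 N. I then pivoted the rear down, pushing the clip back about 4 mm until it snapped over the edge. The highest push I read was 27 N, while the gripper still held the grip bar.

**Last checks, after letting go:**
- The grate is level, with its top about 28 mm above the tray's underside at front and rear.
- The clip is back at its rest shape over the rear edge.
- Contact force is near zero, with the gripper about 0.2 m above the counter.
- The other things look unmoved in the top picture.

Small disagreements: the lip met the front wall 1–2 mm earlier than my tray fit predicted. The in-hand tilt readings also varied by about 0.4°. Neither affected the fit.

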